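Clear the torque station with the drive stopped

TASK

Push in the red mushroom stop so that it latches and the torque rig's drive is dead. With the stop still in, clear the plate: nest all the aluminium cups upright into one stack in the gray anvil nest, and put both dark spline adapters in the blue tray. Then twist the stop head clockwise until it pops back up, and leave everything at rest; do not disturb the mallet head or the hex key.

Things in the scene. Friction and masses are not known exactly. Their poses are not given: they have to be found in the camera images.
- stopbox: fixed yellow stop box, 86 x 86 mm, 55 mm tall; origin at the centre of its underside, z up. The red mushroom stop stands in the middle of its top
- stop_top (a point): centre of the top face of the red mushroom head, z up (turns with the head). Head: flat round cap 40 mm diameter, 17 mm thick with three white arrows on top, on a thin stem; its underside is 17 mm above the box top when up and 9 mm when latched down (top face 89 mm and 81 mm above the plate)
- stop (a joint): how far the mushroom is pushed in, m: 0 = up, 0.008 = fully in. It takes about 3 to 4 N, snaps over past half way and stays in by itself
- stop_head (a joint): how far the mushroom head is twisted, rad: 0 = rest, grows clockwise seen from above, up to 0.9. With the stop in, the twist lifts the head (cam) and it pops up at about 0.45 to 0.5 rad, rising 8 mm altogether; when let go the head springs back to 0. Only the twist is to be used to bring it up
- nest: gray steel anvil nest fixed to the plate: an open round socket with the same inside as a cup, 56 mm tall, rim 67 mm outside and 57 mm inside diameter, inner floor 22 mm above the plate, on a round foot 84 mm diameter and 6 mm thick. The first cup nests in it 22 mm above the plate. Origin at its centre, on the plate, z up
- tray: fixed open blue plastic tray, outside 120 mm (x) by 130 mm (y), 30 mm tall, walls and floor 5 mm; origin at the centre of its underside
- cup1: bare aluminium parts cup, open top, standing upright; 3 to 5 alike cups present. 56 mm tall, outside diameter 36 mm at the foot, 50 mm at 34 mm height, then a shoulder to 60 mm at 41 mm and 62 mm at the rim (grip this top 15 mm from outside). Wall 2.5 mm, inner floor 22 mm above the underside, so a nested cup sits 22 mm above the one below. Origin: centre of the underside, z up through the mouth
- cup2: bare aluminium parts cup, open top, standing upright; 3 to 5 alike cups present. 56 mm tall, outside diameter 36 mm at the foot, 50 mm at 34 mm height, then a shoulder to 60 mm at 41 mm and 62 mm at the rim (grip this top 15 mm from outside). Wall 2.5 mm, inner floor 22 mm above the underside, so a nested cup sits 22 mm above the one below. Origin: centre of the underside, z up through the mouth
- cup3: bare aluminium parts cup, open top, standing upright; 3 to 5 alike cups present. 56 mm tall, outside diameter 36 mm at the foot, 50 mm at 34 mm height, then a shoulder to 60 mm at 41 mm and 62 mm at the rim (grip this top 15 mm from outside). Wall 2.5 mm, inner floor 22 mm above the underside, so a nested cup sits 22 mm above the one below. Origin: centre of the underside, z up through the mouth
- cup4: bare aluminium parts cup, open top, standing upright; 3 to 5 alike cups present. 56 mm tall, outside diameter 36 mm at the foot, 50 mm at 34 mm height, then a shoulder to 60 mm at 41 mm and 62 mm at the rim (grip this top 15 mm from outside). Wall 2.5 mm, inner floor 22 mm above the underside, so a nested cup sits 22 mm above the one below. Origin: centre of the underside, z up through the mouth
- cup5: bare aluminium parts cup, open top, standing upright; 3 to 5 alike cups present. 56 mm tall, outside diameter 36 mm at the foot, 50 mm at 34 mm height, then a shoulder to 60 mm at 41 mm and 62 mm at the rim (grip this top 15 mm from outside). Wall 2.5 mm, inner floor 22 mm above the underside, so a nested cup sits 22 mm above the one below. Origin: centre of the underside, z up through the mouth
- adapter1: dark steel spline adapter, standing on its wide end at the start: flange 32 mm diameter and 24 mm tall, then a splined neck 21 mm diameter up to 56 mm; 0.2 kg. Origin: centre of the flange's underside, z along the neck
- adapter2: dark steel spline adapter, standing on its wide end at the start: flange 32 mm diameter and 24 mm tall, then a splined neck 21 mm diameter up to 56 mm; 0.2 kg. Origin: centre of the flange's underside, z along the neck
- adapter1_mid (a point): middle of adapter1, on its axis, 26 mm above its origin
- adapter2_mid (a point): middle of adapter2, on its axis, 26 mm above its origin
- mallet_head: bystander: copper-faced mallet head lying on its side, 86 mm long (x), 36 mm diameter; origin at the middle, on the plate
- hex_key: bystander: bright zinc hex key lying flat, long arm 110 mm (x), short arm 34 mm, 8 mm thick; origin at the middle of the long arm, on the plate

How it is judged:
On the way, in this order (a step that is already met when the one before it is completed fails the run):
1. the mushroom stop is pushed in and stays latched (value of joint stop above 0.006 m), for 0.3 s.
2. with the stop in, all cups are nested in one stack in the gray nest and both adapters lie or stand in the tray (value of joint stop above 0.006 m and horizontal distance between each of cup1, cup2, cup3, cup4, cup5 and nest below 0.012 m and angle between each of cup1, cup2, cup3, cup4, cup5's own z axis and vertical below 0.15 rad and ((horizontal distance between cup1 and cup2 below 0.006 m and z of cup1 in the frame of cup2 between 0.018 and 0.0265 m) or (horizontal distance between cup1 and cup3 below 0.006 m and z of cup1 in the frame of cup3 between 0.018 and 0.0265 m) or (horizontal distance between cup1 and cup4 below 0.006 m and z of cup1 in the frame of cup4 between 0.018 and 0.0265 m) or (horizontal distance between cup1 and cup5 below 0.006 m and z of cup1 in the frame of cup5 between 0.018 and 0.0265 m) or (horizontal distance between cup1 and nest below 0.006 m and z of cup1 in the frame of nest between 0.018 and 0.0265 m)) and ((horizontal distance between cup2 and cup1 below 0.006 m and z of cup2 in the frame of cup1 between 0.018 and 0.0265 m) or (horizontal distance between cup2 and cup3 below 0.006 m and z of cup2 in the frame of cup3 between 0.018 and 0.0265 m) or (horizontal distance between cup2 and cup4 below 0.006 m and z of cup2 in the frame of cup4 between 0.018 and 0.0265 m) or (horizontal distance between cup2 and cup5 below 0.006 m and z of cup2 in the frame of cup5 between 0.018 and 0.0265 m) or (horizontal distance between cup2 and nest below 0.006 m and z of cup2 in the frame of nest between 0.018 and 0.0265 m)) and ((horizontal distance between cup3 and cup1 below 0.006 m and z of cup3 in the frame of cup1 between 0.018 and 0.0265 m) or (horizontal distance between cup3 and cup2 below 0.006 m and z of cup3 in the frame of cup2 between 0.018 and 0.0265 m) or (horizontal distance between cup3 and cup4 below 0.006 m and z of cup3 in the frame of cup4 between 0.018 and 0.0265 m) or (horizontal distance between cup3 and cup5 below 0.006 m and z of cup3 in the frame of cup5 between 0.018 and 0.0265 m) or (horizontal distance between cup3 and nest below 0.006 m and z of cup3 in the frame of nest between 0.018 and 0.0265 m)) and ((horizontal distance between cup4 and cup1 below 0.006 m and z of cup4 in the frame of cup1 between 0.018 and 0.0265 m) or (horizontal distance between cup4 and cup2 below 0.006 m and z of cup4 in the frame of cup2 between 0.018 and 0.0265 m) or (horizontal distance between cup4 and cup3 below 0.006 m and z of cup4 in the frame of cup3 between 0.018 and 0.0265 m) or (horizontal distance between cup4 and cup5 below 0.006 m and z of cup4 in the frame of cup5 between 0.018 and 0.0265 m) or (horizontal distance between cup4 and nest below 0.006 m and z of cup4 in the frame of nest between 0.018 and 0.0265 m)) and ((horizontal distance between cup5 and cup1 below 0.006 m and z of cup5 in the frame of cup1 between 0.018 and 0.0265 m) or (horizontal distance between cup5 and cup2 below 0.006 m and z of cup5 in the frame of cup2 between 0.018 and 0.0265 m) or (horizontal distance between cup5 and cup3 below 0.006 m and z of cup5 in the frame of cup3 between 0.018 and 0.0265 m) or (horizontal distance between cup5 and cup4 below 0.006 m and z of cup5 in the frame of cup4 between 0.018 and 0.0265 m) or (horizontal distance between cup5 and nest below 0.006 m and z of cup5 in the frame of nest between 0.018 and 0.0265 m)) and x of adapter1_mid in the frame of tray between -0.055 and 0.055 m and y of adapter1_mid in the frame of tray between -0.06 and 0.06 m and z of each of adapter1_mid, adapter2_mid in the frame of tray below 0.045 m and x of adapter2_mid in the frame of tray between -0.055 and 0.055 m and y of adapter2_mid in the frame of tray between -0.06 and 0.06 m), for 0.3 s.
3. the stop head is twisted clockwise (value of joint stop_head above 0.35 rad), for 0.05 s.
At the end, for the whole second after the job is handed in: stop up (within 2 mm); all present cups upright (0.15 rad) in one stack in the gray nest, each fully seated in the cup (or the nest) below: 22 mm higher within about 4 mm and off-centre less than 6 mm; axis within 12 mm of the nest's; both adapters inside the tray, lying or standing; all at rest (value of joint stop below 0.002 m and horizontal distance between each of cup1, cup2, cup3, cup4, cup5 and nest below 0.012 m and angle between each of cup1, cup2, cup3, cup4, cup5's own z axis and vertical below 0.15 rad and ((horizontal distance between cup1 and cup2 below 0.006 m and z of cup1 in the frame of cup2 between 0.018 and 0.0265 m) or (horizontal distance between cup1 and cup3 below 0.006 m and z of cup1 in the frame of cup3 between 0.018 and 0.0265 m) or (horizontal distance between cup1 and cup4 below 0.006 m and z of cup1 in the frame of cup4 between 0.018 and 0.0265 m) or (horizontal distance between cup1 and cup5 below 0.006 m and z of cup1 in the frame of cup5 between 0.018 and 0.0265 m) or (horizontal distance between cup1 and nest below 0.006 m and z of cup1 in the frame of nest between 0.018 and 0.0265 m)) and ((horizontal distance between cup2 and cup1 below 0.006 m and z of cup2 in the frame of cup1 between 0.018 and 0.0265 m) or (horizontal distance between cup2 and cup3 below 0.006 m and z of cup2 in the frame of cup3 between 0.018 and 0.0265 m) or (horizontal distance between cup2 and cup4 below 0.006 m and z of cup2 in the frame of cup4 between 0.018 and 0.0265 m) or (horizontal distance between cup2 and cup5 below 0.006 m and z of cup2 in the frame of cup5 between 0.018 and 0.0265 m) or (horizontal distance between cup2 and nest below 0.006 m and z of cup2 in the frame of nest between 0.018 and 0.0265 m)) and ((horizontal distance between cup3 and cup1 below 0.006 m and z of cup3 in the frame of cup1 between 0.018 and 0.0265 m) or (horizontal distance between cup3 and cup2 below 0.006 m and z of cup3 in the frame of cup2 between 0.018 and 0.0265 m) or (horizontal distance between cup3 and cup4 below 0.006 m and z of cup3 in the frame of cup4 between 0.018 and 0.0265 m) or (horizontal distance between cup3 and cup5 below 0.006 m and z of cup3 in the frame of cup5 between 0.018 and 0.0265 m) or (horizontal distance between cup3 and nest below 0.006 m and z of cup3 in the frame of nest between 0.018 and 0.0265 m)) and ((horizontal distance between cup4 and cup1 below 0.006 m and z of cup4 in the frame of cup1 between 0.018 and 0.0265 m) or (horizontal distance between cup4 and cup2 below 0.006 m and z of cup4 in the frame of cup2 between 0.018 and 0.0265 m) or (horizontal distance between cup4 and cup3 below 0.006 m and z of cup4 in the frame of cup3 between 0.018 and 0.0265 m) or (horizontal distance between cup4 and cup5 below 0.006 m and z of cup4 in the frame of cup5 between 0.018 and 0.0265 m) or (horizontal distance between cup4 and nest below 0.006 m and z of cup4 in the frame of nest between 0.018 and 0.0265 m)) and ((horizontal distance between cup5 and cup1 below 0.006 m and z of cup5 in the frame of cup1 between 0.018 and 0.0265 m) or (horizontal distance between cup5 and cup2 below 0.006 m and z of cup5 in the frame of cup2 between 0.018 and 0.0265 m) or (horizontal distance between cup5 and cup3 below 0.006 m and z of cup5 in the frame of cup3 between 0.018 and 0.0265 m) or (horizontal distance between cup5 and cup4 below 0.006 m and z of cup5 in the frame of cup4 between 0.018 and 0.0265 m) or (horizontal distance between cup5 and nest below 0.006 m and z of cup5 in the frame of nest between 0.018 and 0.0265 m)) and x of adapter1_mid in the frame of tray between -0.055 and 0.055 m and y of adapter1_mid in the frame of tray between -0.06 and 0.06 m and z of each of adapter1_mid, adapter2_mid in the frame of tray below 0.045 m and x of adapter2_mid in the frame of tray between -0.055 and 0.055 m and y of adapter2_mid in the frame of tray between -0.06 and 0.06 m and linear speed of each of cup1, cup2, cup3, cup4, cup5, adapter1, adapter2 below 0.03 m/s); the robot touches nothing.
It fails at once if the mallet head is disturbed (moved more than 25 mm) (distance of mallet_head from where it was at the start of the episode above 0.025 m).
It fails at once if the hex key is disturbed (moved more than 25 mm) (distance of hex_key from where it was at the start of the episode above 0.025 m).
Of cup1, cup2, cup3, cup4, cup5 only 3 to 5 are there at a start; the rules pass over those that are not, and their reading is None.
At some moment in a run one of cup1, cup2, cup3, cup4, cup5, adapter1, adapter2 may be knocked a few centimetres aside while the robot is not near it.
It also fails if it takes over 210 s, if anything falls off the work surface, if the arm or the gripper's body presses on something with over 40 N, if the wrist force passes 120 N, or if a joint passes its speed limit or range.

ROBOT

A 6-joint arm with a two-finger parallel gripper is mounted at the origin on the work surface. World frame = base frame: x ahead of the robot, y to its left, z up, the work surface at z = 0. Lengths are in m, angles in rad, forces in N, time in s.
With the tool pointing down it reaches from about 0.325 to 0.85 m from the base axis. Payload 15.5 kg.
Tool frame: the origin (TCP) lies at the very end of the fingers, on their centre line; the grasp point (between the pads) lies 19 mm behind it; x points along the fingers, y is the direction in which the jaws open and shut, and the axes are right-handed (so a half turn about x gives the same grasp; the last joint's range is limited). The gripper opens to 91 mm and grips with 3 to 60 N. Pads are 32 mm wide; open, the fingers measure 118 mm over their backs; the gripper's body (76 mm by 178 mm) begins 60 mm behind the grasp point.
Start: joints at [-1.234, 0.494, 1.345, -0, 1.302, -0.096], TCP at [0.262, -0.568, 0.189] pointing down, gripper open.
Joint ranges: [-2.91, 2.91], [-0.82, 2.16], [0.22, 2.67], [-1.22, 4.37], [0.12, 2.79], [-3.08, 3.08]. Speed limits (rad/s): [1.89, 1.89, 2.57, 3.01, 3.01, 3.01].

INTERFACE

Orientations are given as a unit quaternion [w, x, y, z].
In Python, from bench import * gives the robot as it stands.
- The arm moves only by the tool play_rows, never from a script. Its argument "series" is a list that holds one entry, the list of rows, each a list of 7 numbers: the shift along the tool's x, y, z in m, then the turn, a rotation vector about the tool's x, y, z in degrees, then the closure, from 0 (fully open) to 1 (shut). A call has 1 to 20 rows; each row is the pose to reach, as a shift and turn from the pose commanded when the call began, along the tool's axes at that moment; what a row does not reach only later rows make up. A row lasts 1/10 s, in which the tool goes at most 50 mm and 8.59 degrees, less where a joint would pass 70% of its speed; a pose out of reach is approached as far as the arm can. A call with a gripper value outside its range is refused whole. The fingers move at their own pace and stop on an object; "squeeze" is the grip in N (left out, the last holds). Time passes only in rows, so rows that repeat a pose let the fingers close. It gives the time, the measured TCP pose, the force and the opening at its end, in the units of the state.
- read_state(): the state, without advancing time (a new reading comes with each control period).
- read_camera(name): name is "side" or "top"; returns a dict with "color" (480x640x3 uint8, red, green, blue), "range_z" (480x640 float32, m along the optical axis (not along the pixel's ray), 0 where there is no reading), "fx", "fy", "cx", "cy" (pixels), "R" (3x3) and "t" (3): a world point X has camera coordinates R X + t. Camera axes: x right, y down, z forward; pixel columns grow to the right and rows downward; lengths in m; the calibration is good to about 2 mm. A picture is of the moment at which its call begins.
- hand_in(): hands the job in, once; it reports no verdict.
The state is a dict: "clock": time; "qpos": joint angles; "qd": joint speeds; "tau": joint torques, N m; "tool_pos": TCP position; "tool_rot": TCP orientation; "contact_force": force on the tool from outside, world axes, zero at the start; "torque": the same for the moment, N m; "opening": finger opening in m.
Only numpy, scipy, OpenCV 4.12 (cv2) and the standard library are available. Lean on these libraries where they do the work, as an engineer would, in place of code of your own. Each camera call takes 0.05 s, during which the arm holds its last target.

## Working session

There is one attempt and no reset: what is moved stays moved. The work goes in short steps, Python scripts to look and compute and a tool call to move; the robot and the scene stay as the last step left them, time stands still between calls to the robot, and variables do not carry over. Pictures are saved under pics/ and viewed, and the job is handed in when it is done.

Besides the shell and the picture viewer there is one more tool, called after "Call:" as a command line: name --argument value ..., lists and objects as JSON in quotes. play_rows: Moves the arm, as the interface text tells. Its arguments: {"type":"object","properties":{"series":{"type":"array","items":{"type":"array","items":{"type":"array","items":{"type":"number"}}}},"squeeze":{"type":"number"}},"required":["series"]}

```bash
mkdir -p pics; ls; python3 - <<'E'
from bench import *
import cv2,numpy as np
print(read_state())
for n in("side","top"):
    c=read_camera(n); cv2.imwrite(f"pics/{n}0.png",c["color"][:,:,::-1]); np.savez(f"{n}0.npz",**c)
    print(n,c["fx"],c["fy"],c["cx"],c["cy"],c["R"],c["t"], -c["R"].T@c["t"])
E
```

```text
pics
{'clock': 0.0, 'qpos': array([-1.23450178e+00,  4.94193156e-01,  1.34614403e+00, -2.31818191e-05,
        1.30248779e+00, -9.55110383e-02]), 'qd': array([ 4.40725628e-04,  2.08290149e-05, -8.38541342e-04,  1.19393641e-03,
       -7.82733424e-04,  7.33265911e-04]), 'tau': array([-2.46166041e-03, -8.78813338e+01, -3.81859303e+01,  7.03679770e-02,
        5.33095782e-02, -5.32993818e-05]), 'tool_pos': array([ 0.26142065, -0.56724292,  0.18832771]), 'tool_rot': array([-0.15105354, -0.69062939, -0.15191671,  0.69074973]), 'contact_force': array([ 1.00359513, -0.52915632,  0.1577456 ]), 'torque': array([ 0.03869151, -0.00490509, -0.02497098]), 'opening': 0.0915755889041207}
side 488.1542706262386 488.1542706262386 318.8598843519556 246.37816111748404 [[-0.99127162 -0.13148292 -0.00963448]
 [-0.07850248  0.64739359 -0.75810217]
 [ 0.10591479 -0.75072883 -0.65206463]] [0.61633224 0.10929872 0.85563905] [0.52890805 0.65263077 0.6467296 ]
top 594.1386262823376 594.1386262823376 326.04891532264025 237.34553412631436 [[ 0.01225286 -0.99956855 -0.02669407]
 [-0.98653752 -0.00773071 -0.16335227]
 [ 0.16307543  0.02833623 -0.9862066 ]] [0.01814139 0.59889218 1.16029854] [ 0.40139114 -0.01011507  1.24260875]
```

View pics/side0.png

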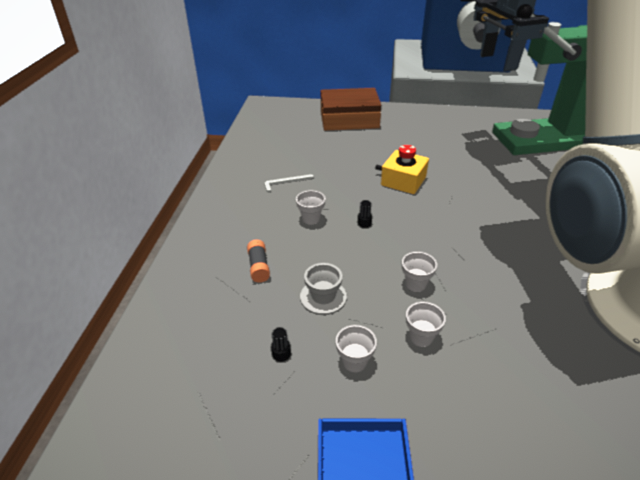

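View pics/top0.png

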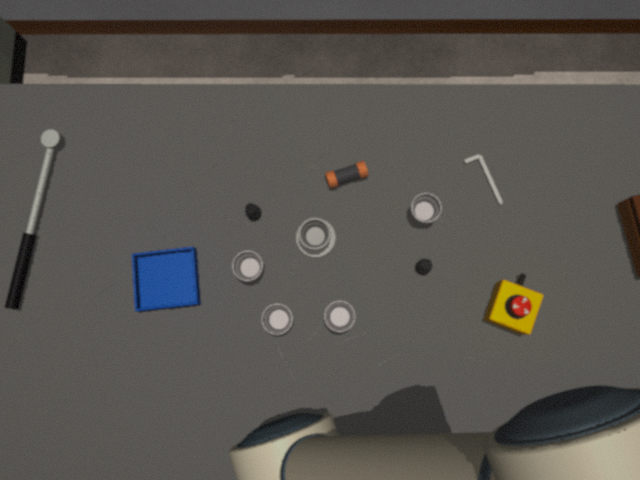

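The side view shows four cups at (311,207), (419,271), (425,325) and (356,347). The nest is at (323,290), the adapters at (365,213) and (281,344), and the stop at (407,160). The top view shows the same cups at (425,209), (339,317), (277,319) and (248,267). There the nest is at (316,237), the adapters at (424,267) and (253,212), the tray at (166,279) and the stop at (519,306).

```bash
cat > h.py <<'E'
from bench import *
import cv2,numpy as np
from scipy.spatial.transform import Rotation as Ro
def shot(n,name=None):
    c=read_camera(n)
    if name: cv2.imwrite(f"pics/{name}.png",c["color"][:,:,::-1])
    return c
def ray(c,u,v,z):
    R=c["R"];t=c["t"];o=-R.T@t
    d=R.T@np.array([(u-c["cx"])/c["fx"],(v-c["cy"])/c["fy"],1]); return o+d*(z-o[2])/d[2]
def proj(c,X):
    p=c["R"]@np.asarray(X,float)+c["t"]; return np.array([c["fx"]*p[0]/p[2]+c["cx"],c["fy"]*p[1]/p[2]+c["cy"]])
def cloud(c):
    v,u=np.mgrid[0:480,0:640];z=c["range_z"]
    P=np.stack([(u-c["cx"])/c["fx"]*z,(v-c["cy"])/c["fy"]*z,z],-1)
    W=(P-c["t"])@c["R"]; W[z==0]=np.nan; return W
def circ(P):
    A=np.c_[2*P,np.ones(len(P))];s=np.linalg.lstsq(A,(P**2).sum(1),rcond=None)[0]
    return s[:2],np.sqrt(s[2]+s[0]**2+s[1]**2)
E
python3 - <<'E'
from h import *
for n in("top","side"):
    c=dict(np.load(n+"0.npz"));W=cloud(c);z=W[...,2]
    print(n,"plate z med",np.nanmedian(z), )
    m=((z>.012)&(z<.13)&(W[...,0]>.25)&(W[...,0]<.8)&(np.abs(W[...,1])<.5)).astype(np.uint8)
    k,l,s,ce=cv2.connectedComponentsWithStats(m)
    for i in range(1,k):
        if s[i,4]<60: continue
        q=W[l==i]; top=np.nanpercentile(q[:,2],97)
        r=q[q[:,2]>top-.006][:,:2]; cc,rad=circ(r)
        # outer contour centre rays
        h=cv2.findContours((l==i).astype(np.uint8),0,2)[0][0][:,0]
        (u,v),rr=cv2.minEnclosingCircle(h)
        print(i,s[i,:5],"top z %.3f"%top,"fit",cc.round(4),"r %.4f"%rad,"bb",((r.min(0)+r.max(0))/2).round(4),(r.max(0)-r.min(0)).round(4),c["color"][l==i].mean(0).round())
E
```

```text
top plate z med -0.0006189949692590138
1 [326 161  43  28 646] top z 0.037 fit [ 0.7394 -0.0169] r 0.0276 bb [ 0.7402 -0.0166] [0.0504 0.0861] [101.  71.  55.]
11 [411 193  31  31 728] top z 0.058 fit [ 0.6608 -0.1789] r 0.0293 bb [ 0.6612 -0.1795] [0.0609 0.059 ] [134. 128. 124.]
14 [245 203  17  17 205] top z 0.059 fit [0.6572 0.1797] r 0.0077 bb [0.6575 0.1787] [0.021  0.0206] [40. 39. 38.]
16 [299 218  32  32 825] top z 0.058 fit [0.6058 0.0473] r 0.0306 bb [0.6056 0.0476] [0.0648 0.0632] [121. 118. 113.]
17 [132 247  68  65 906] top z 0.033 fit [0.5137 0.3568] r 0.0693 bb [0.5139 0.3576] [0.1316 0.1417] [ 29.  55. 103.]
18 [233 251  31  30 729] top z 0.058 fit [0.5388 0.1815] r 0.0293 bb [0.539  0.1818] [0.0599 0.0593] [136. 130. 127.]
19 [417 259  16  16 199] top z 0.059 fit [ 0.5451 -0.1776] r 0.0077 bb [ 0.5451 -0.177 ] [0.0206 0.0201] [45. 44. 42.]
20 [ 485  273   59   62 2240] top z 0.090 fit [ 0.4625 -0.3531] r 0.0138 bb [ 0.4629 -0.3526] [0.0365 0.0386] [155. 118.  16.]
24 [325 301  31  31 756] top z 0.057 fit [ 0.4399 -0.0051] r 0.0293 bb [ 0.4401 -0.0055] [0.0591 0.0596
[... 684 characters left out ...]
top z 0.056 fit [ 0.4426 -0.0036] r 0.0293 bb [ 0.4419 -0.0036] [0.06   0.0633] [149. 145. 143.]
7 [ 304  263   38   40 1163] top z 0.057 fit [0.6083 0.0497] r 0.0307 bb [0.6084 0.0488] [0.0655 0.0677] [135. 134. 130.]
8 [ 406  302   39   42 1260] top z 0.057 fit [0.4355 0.1207] r 0.0293 bb [0.4352 0.12  ] [0.0601 0.063 ] [160. 156. 154.]
9 [ 336  325   40   45 1370] top z 0.057 fit [0.5412 0.1834] r 0.0294 bb [0.5412 0.1828] [0.0599 0.0633] [167. 163. 161.]
10 [270 327  21  31 488] top z 0.057 fit [0.6598 0.1818] r 0.0085 bb [0.6601 0.1805] [0.0237 0.0248] [28. 28. 29.]
11 [ 317  419   97   61 1327] top z 0.032 fit [0.5174 0.3449] r 0.0603 bb [0.5184 0.3359] [0.1283 0.096 ] [ 35.  73. 149.]
```

```bash
cat >> h.py <<'E'
def plan(wps):
    """wps: list of (x,y,z,jaw_deg) ; jaw_deg=direction of tool y in world xy (mod 180, nearest)."""
    s=read_state();p=s["tool_pos"];R=Ro.from_quat(np.roll(s["tool_rot"],-1)).as_matrix()
    j=np.degrees(np.arctan2(R[1,1],R[0,1]))
    print("t %.1f pos"%s["clock"],p.round(4),"jaw %.1f"%j,"tilt %.2f"%np.degrees(np.arccos(-R[2,0])),"open %.4f"%s["opening"],"F",s["contact_force"].round(1),"q1,q6",s["qpos"][[0,5]].round(2))
    for x,y,z,a in wps:
        d=(a-j+90)%180-90; aa=np.radians(j+d)
        X=np.array([0,0,-1.]);Y=np.array([np.cos(aa),np.sin(aa),0]);T=np.c_[X,Y,np.cross(X,Y)]
        print((x,y,z,a),"->",(R.T@(np.array([x,y,z])-p)).round(4),Ro.from_matrix(R.T@T).as_rotvec(degrees=True).round(1))
E
python3 - <<'E'
from h import *
s=read_state();j=0
plan([(.464,-.352,.13,20),(.464,-.352,.13,-20),(.464,-.352,.13,-60),(.464,-.352,.095,-20)])
c=dict(np.load("top0.npz"))
hsv=cv2.cvtColor(c["color"],cv2.COLOR_RGB2HSV)
m=((hsv[...,0]<8)|(hsv[...,0]>172))&(hsv[...,1]>140)&(hsv[...,2]>80)
m=m&(np.arange(640)[None]>480)&(np.arange(640)[None]<560)&(np.arange(480)[:,None]>270)&(np.arange(480)[:,None]<350)
h=max(cv2.findContours(m.astype(np.uint8),0,2)[0],key=cv2.contourArea)
(u,v),r=cv2.minEnclosingCircle(h);print(u,v,r,ray(c,u,v,.085), r*1.15/594)
for n in("top","side"):
    c=dict(np.load(n+"0.npz"));W=cloud(c);q=W[(W[...,2]>.07)&(W[...,2]<.1)&(abs(W[...,0]-.464)<.06)&(abs(W[...,1]+.352)<.06)]
    print(cv2.minEnclosingCircle(q[:,:2].astype(np.float32)))
    q=W[(W[...,2]>.045)&(W[...,2]<.065)&(abs(W[...,0]-.464)<.09)&(abs(W[...,1]+.352)<.09)]
    print(cv2.minAreaRect(q[:,:2].astype(np.float32)))
E
```

```text
t 0.1 pos [ 0.2614 -0.5673  0.1884] jaw -65.3 tilt 0.06 open 0.0913 F [-0.1 -1.   0.2] q1,q6 [-1.23 -0.1 ]
(0.464, -0.352, 0.13, 20) -> [ 0.0585 -0.1107 -0.2741] [-85.3  -0.1   0. ]
(0.464, -0.352, 0.13, -20) -> [ 0.0585 -0.1107 -0.2741] [-45.3  -0.    0.1]
(0.464, -0.352, 0.13, -60) -> [ 0.0585 -0.1107 -0.2741] [-5.3 -0.   0.1]
(0.464, -0.352, 0.095, -20) -> [ 0.0935 -0.1107 -0.2741] [-45.3  -0.    0.1]
519.64892578125 305.7127685546875 10.375685691833496 [ 0.46254051 -0.35071965  0.085     ] 0.02008760697913892
((0.46246612071990967, -0.35315072536468506), 0.01993383839726448)
((0.4625566899776459, -0.35397014021873474), (0.08766935765743256, 0.08734098821878433), 69.8008041381836)
((0.4672479033470154, -0.3522578477859497), 0.02199888601899147)
((0.46571725606918335, -0.3507389724254608), (0.08887728303670883, 0.08623794466257095), 69.3802261352539)
```

Call:
play_rows --series '[[[0.0,-0.037,-0.091,0,0,0,1],[0.0,-0.074,-0.182,0,0,0,1],[0.03,-0.1105,-0.274,0,0,0,1],[0.05,-0.1105,-0.274,0,0,0,1],[0.07,-0.1105,-0.274,0,0,0,1],[0.083,-0.1105,-0.274,0,0,0,1],[0.083,-0.1105,-0.274,0,0,0,1],[0.083,-0.1105,-0.274,0,0,0,1],[0.083,-0.1105,-0.274,0,0,0,1],[0.083,-0.1105,-0.274,0,0,0,1],[0.083,-0.1105,-0.274,0,0,0,1],[0.083,-0.1105,-0.274,0,0,0,1],[0.083,-0.1105,-0.274,0,0,0,1],[0.083,-0.1105,-0.274,0,0,0,1]]]' --squeeze 15

```text
clock: 1.5
tool_pos: [0.464, -0.3529, 0.1061]
tool_rot: [0.151, 0.691, 0.151, -0.691]
contact_force: [-0.2, -0.2, 0.3]
opening: 0.0006
```

```bash
python3 - <<'E'
from h import *
plan([(.464,-.352,.083,-65),(.464,-.352,.081,-65)])
shot("side","side1")
E
```

```text
t 1.5 pos [ 0.464  -0.3529  0.1061] jaw -65.3 tilt 0.01 open 0.0006 F [-0.2 -0.2  0.3] q1,q6 [-0.75  0.39]
(0.464, -0.352, 0.083, -65) -> [ 0.0231 -0.0008 -0.0003] [-0.3 -0.  -0. ]
(0.464, -0.352, 0.081, -65) -> [ 0.0251 -0.0008 -0.0003] [-0.3 -0.  -0. ]
```

View pics/side1.png

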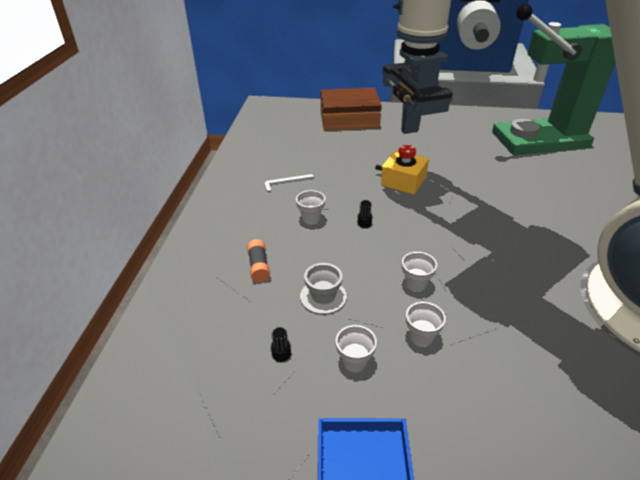

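The closed fingers at (411,125) stand just above the red head at (407,152), and nothing else has moved. Next I press.

Call:
play_rows --series '[[[0.012,-0.001,0,0,0,0,1],[0.016,-0.001,0,0,0,0,1],[0.02,-0.001,0,0,0,0,1],[0.022,-0.001,0,0,0,0,1],[0.024,-0.001,0,0,0,0,1],[0.0255,-0.001,0,0,0,0,1],[0.0255,-0.001,0,0,0,0,1],[0.0255,-0.001,0,0,0,0,1],[0.0255,-0.001,0,0,0,0,1],[0.0255,-0.001,0,0,0,0,1]]]'

```text
clock: 2.55
tool_pos: [0.4638, -0.3518, 0.0806]
tool_rot: [0.152, 0.691, 0.151, -0.691]
contact_force: [0.1, -0.0, 0.3]
opening: 0.0003
```

Call:
play_rows --series '[[[-0.03,0,0,0,0,0,1],[-0.08,0,0,0,0,0,0.5],[-0.1,0.04,0.02,0,0,0,0],[-0.1,0.08,0.06,0,0,0,0],[-0.1,0.08,0.1,0,0,0,0],[-0.1,0.08,0.14,0,0,0,0],[-0.1,0.08,0.14,0,0,0,0],[-0.1,0.08,0.14,0,0,0,0]]]'

```text
clock: 3.35
tool_pos: [0.3695, -0.4833, 0.1805]
tool_rot: [0.151, 0.691, 0.151, -0.691]
contact_force: [0.5, 0.1, 0.5]
opening: 0.0536
```

```bash
python3 - <<'E'
from h import *
plan([])
c0=np.load("side0.npz")
c=shot("side","side2");W=cloud(c);q=W[(W[...,2]>.07)&(W[...,2]<.1)&(abs(W[...,0]-.464)<.03)&(abs(W[...,1]+.352)<.03)]
W0=cloud(dict(c0));q0=W0[(W0[...,2]>.07)&(W0[...,2]<.1)&(abs(W0[...,0]-.464)<.03)&(abs(W0[...,1]+.352)<.03)]
print(np.percentile(q[:,2],[50,90,97]),np.percentile(q0[:,2],[50,90,97]))
cv2.imwrite("pics/stop2.png",cv2.resize(np.hstack([c0["color"][130:210,360:450],c["color"][130:210,360:450]])[:,:,::-1],None,fx=4,fy=4))
E
```

```text
t 3.4 pos [ 0.3695 -0.4833  0.1805] jaw -65.4 tilt 0.01 open 0.0536 F [0.5 0.1 0.5] q1,q6 [-1.02  0.12]
[0.08772486 0.08982411 0.09047193] [0.08756327 0.09017263 0.09067413]
```

View pics/stop2.png

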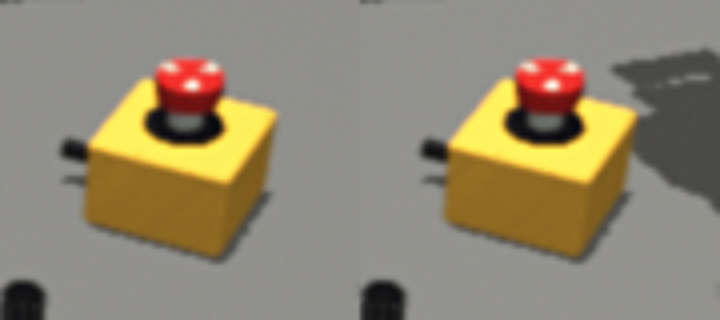

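The stop head is unchanged: the left (before) and right (after) crops look identical, with the red head at the same height. I'll go back, press deeper and watch the force.

```bash
python3 - <<'E'
from h import *
plan([(.464,-.352,.11,-65.4),(.464,-.352,.081,-65.4)])
E
```

```text
t 3.4 pos [ 0.3703 -0.4828  0.1805] jaw -65.3 tilt 0.02 open 0.0579 F [ 0.5 -0.1  0.1] q1,q6 [-1.01  0.12]
(0.464, -0.352, 0.11, -65.4) -> [ 0.0706 -0.0797 -0.1398] [ 0.1 -0.  -0. ]
(0.464, -0.352, 0.081, -65.4) -> [ 0.0996 -0.0797 -0.1398] [ 0.1 -0.  -0. ]
```

Call:
play_rows --series '[[[0.0,-0.04,-0.07,0,0,0,1],[0.03,-0.08,-0.11,0,0,0,1],[0.06,-0.08,-0.14,0,0,0,1],[0.08,-0.08,-0.14,0,0,0,1],[0.09,-0.08,-0.14,0,0,0,1],[0.09,-0.08,-0.14,0,0,0,1],[0.09,-0.08,-0.14,0,0,0,1],[0.095,-0.08,-0.14,0,0,0,1],[0.1,-0.08,-0.14,0,0,0,1],[0.1,-0.08,-0.14,0,0,0,1],[0.1,-0.08,-0.14,0,0,0,1]]]'

```text
clock: 4.5
tool_pos: [0.4636, -0.352, 0.0805]
tool_rot: [0.151, 0.691, 0.151, -0.691]
contact_force: [1.7, 0.8, 0.2]
opening: 0.0004
```

```bash
python3 - <<'E'
from h import *
plan([])
c=shot("side")
d=shot("top")
cv2.imwrite("pics/stop3.png",cv2.resize(np.hstack([c["color"][70:210,340:470],d["color"][230:370,450:580]])[:,:,::-1],None,fx=3,fy=3))
E
```

```text
t 4.5 pos [ 0.4636 -0.352   0.0805] jaw -65.3 tilt 0.01 open 0.0004 F [1.7 0.8 0.2] q1,q6 [-0.75  0.39]
```

View pics/stop3.png

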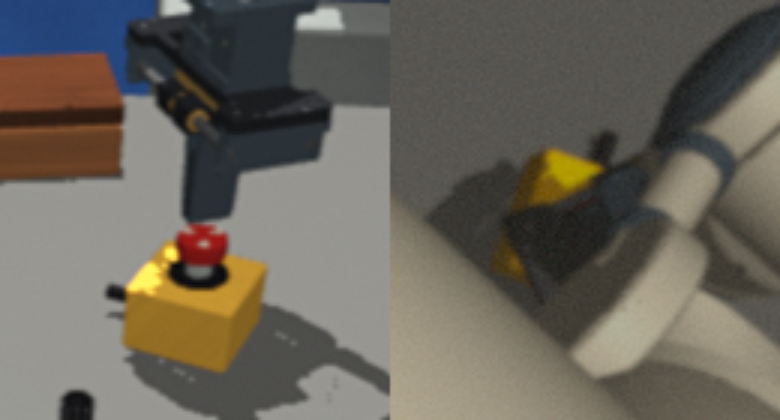

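```bash
python3 - <<'E'
from h import *
c=shot("side");W=cloud(c)
for X in [(.464,-.352,.0805),(.464,-.352,.089),(.464,-.352,.1)]: print(proj(c,X))
for v in range(120,160,3): print(v,W[v,408].round(3),c["color"][v,408])
E
```

```text
[407.12542872 151.92730758]
[407.52978256 148.62480571]
[408.05909179 144.30174879]
120 [ 0.472 -0.334  0.168] [41 47 53]
123 [ 0.471 -0.336  0.16 ] [41 47 53]
126 [ 0.47  -0.337  0.152] [40 46 51]
129 [ 0.469 -0.338  0.144] [42 49 54]
132 [ 0.468 -0.337  0.138] [42 48 53]
135 [ 0.467 -0.341  0.129] [41 47 53]
138 [ 0.466 -0.342  0.121] [42 49 54]
141 [ 0.466 -0.342  0.113] [38 46 52]
144 [ 0.452 -0.538 -0.   ] [144 126 121]
147 [ 0.463 -0.359  0.089] [152  26  24]
150 [ 0.463 -0.345  0.09 ] [169 116 103]
153 [ 0.463 -0.335  0.087] [137  34  30]
156 [ 0.462 -0.335  0.08 ] [114  18  17]
159 [ 0.461 -0.344  0.067] [110 109 103]
```

The side camera shows the finger end at about z = 0.11, while the reported TCP is 0.0805. So the real tip is higher than reported, and I'll descend in small steps while checking the force.

Call:
play_rows --series '[[[0.005,0,0,0,0,0,1],[0.01,0,0,0,0,0,1],[0.014,0,0,0,0,0,1],[0.014,0,0,0,0,0,1],[0.014,0,0,0,0,0,1],[0.014,0,0,0,0,0,1]]]'

```text
clock: 5.25
tool_pos: [0.4638, -0.3518, 0.0665]
tool_rot: [0.152, 0.691, 0.151, -0.691]
contact_force: [-0.5, 0.3, 0.2]
opening: 0.0003
```

```bash
python3 - <<'E'
from h import *
plan([])
c=shot("side");W=cloud(c)
for v in range(132,160,3): print(v,W[v,408].round(3),c["color"][v,408])
E
```

```text
t 5.2 pos [ 0.4638 -0.3518  0.0665] jaw -65.3 tilt 0.01 open 0.0003 F [-0.5  0.3  0.2] q1,q6 [-0.75  0.39]
132 [ 0.468 -0.335  0.139] [41 48 53]
135 [ 0.467 -0.339  0.13 ] [42 48 54]
138 [ 0.467 -0.339  0.122] [42 48 54]
141 [ 0.466 -0.339  0.115] [41 48 54]
144 [ 0.465 -0.34   0.107] [41 48 53]
147 [ 0.464 -0.342  0.099] [37 45 51]
150 [ 0.463 -0.344  0.09 ] [168 116 102]
153 [ 0.463 -0.337  0.087] [138  33  30]
156 [ 0.462 -0.335  0.08 ] [114  17  15]
159 [ 0.461 -0.344  0.067] [110 109 103]
```

Call:
play_rows --series '[[[0.004,0,0,0,0,0,1],[0.007,0,0,0,0,0,1],[0.009,0,0,0,0,0,1],[0.011,0,0,0,0,0,1],[0.011,0,0,0,0,0,1],[0.011,0,0,0,0,0,1]]]'

```text
clock: 5.9
tool_pos: [0.4637, -0.3517, 0.0561]
tool_rot: [0.152, 0.691, 0.151, -0.691]
contact_force: [-3.0, 3.0, 15.9]
opening: 0.0003
```

Call:
play_rows --series '[[[-0.002,0,0,0,0,0,1],[-0.002,0,0,0,0,0,1],[-0.002,0,0,0,0,0,1]]]'

```text
clock: 6.2
tool_pos: [0.4638, -0.3517, 0.0573]
tool_rot: [-0.151, -0.691, -0.151, 0.691]
contact_force: [0.3, 0.8, -0.6]
opening: 0.0006
```

```bash
python3 - <<'E'
from h import *
plan([])
c=shot("side");W=cloud(c)
for v in range(138,166,2): print(v,W[v,408].round(3),c["color"][v,408])
cv2.imwrite("pics/stop4.png",cv2.resize(c["color"][70:210,340:470][:,:,::-1],None,fx=4,fy=4))
E
```

```text
t 6.2 pos [ 0.4638 -0.3517  0.0573] jaw -65.3 tilt 0.00 open 0.0006 F [ 0.3  0.8 -0.6] q1,q6 [-0.75  0.39]
138 [ 0.467 -0.336  0.124] [42 49 53]
140 [ 0.466 -0.34   0.117] [42 48 54]
142 [ 0.465 -0.341  0.112] [42 48 53]
144 [ 0.465 -0.34   0.107] [41 48 53]
146 [ 0.465 -0.339  0.103] [41 48 53]
148 [ 0.464 -0.342  0.096] [41 48 54]
150 [ 0.463 -0.346  0.089] [39 48 53]
152 [ 0.462 -0.345  0.084] [85 62 60]
154 [ 0.462 -0.343  0.08 ] [169 120 106]
156 [ 0.462 -0.334  0.08 ] [140  41  37]
158 [ 0.461 -0.336  0.074] [118  20  19]
160 [ 0.461 -0.332  0.072] [113  20  19]
162 [ 0.459 -0.351  0.055] [63 48 47]
164 [ 0.46  -0.336  0.058] [12 13 18]
```

View pics/stop4.png

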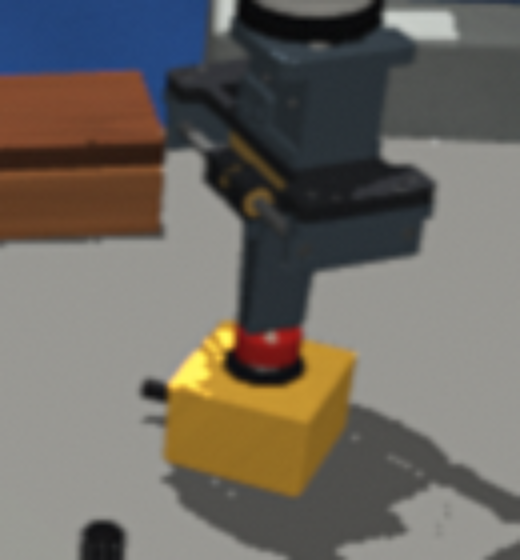

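The image shows the head flush near the box top, with its top at about z = 0.081, so it is latched. The finger tip sits on it at a reported z of about 0.056, so the true tip is about 25 mm above the reported TCP. Next is the cup at (0.662, -0.178).

```bash
python3 - <<'E'
from h import *
plan([(.464,-.352,.10,-65.3),(.662,-.178,.10,-65.3),(.662,-.178,.1,-45)])
E
```

```text
t 6.2 pos [ 0.4637 -0.3516  0.0572] jaw -65.3 tilt 0.01 open 0.0007 F [0.5 0.1 0.9] q1,q6 [-0.75  0.39]
(0.464, -0.352, 0.1, -65.3) -> [-0.0428  0.0004 -0.0001] [0. 0. 0.]
(0.662, -0.178, 0.1, -65.3) -> [-0.0428 -0.0747 -0.2528] [0. 0. 0.]
(0.662, -0.178, 0.1, -45) -> [-0.0428 -0.0747 -0.2528] [-20.3   0.    0. ]
```

Call:
play_rows --series '[[[-0.03,0,0,0,0,0,1],[-0.043,0,0,0,0,0,0],[-0.043,-0.015,-0.05,0,0,0,0],[-0.043,-0.03,-0.1,0,0,0,0],[-0.043,-0.045,-0.15,0,0,0,0],[-0.043,-0.06,-0.2,0,0,0,0],[-0.043,-0.075,-0.253,0,0,0,0],[-0.043,-0.075,-0.253,0,0,0,0],[-0.043,-0.075,-0.253,0,0,0,0],[-0.043,-0.075,-0.253,0,0,0,0]]]'

```text
clock: 7.25
tool_pos: [0.6615, -0.1781, 0.1001]
tool_rot: [-0.152, -0.69, -0.152, 0.691]
contact_force: [-0.3, -0.6, 0.7]
opening: 0.0695
```

```bash
python3 - <<'E'
from h import *
plan([(.662,-.178,.014,-65.3)])
c=shot("side","side5");W=cloud(c)
q=W[(abs(W[...,0]-.662)<.08)&(abs(W[...,1]+.178)<.1)&(W[...,2]>.07)&(W[...,2]<.2)]
print(np.percentile(q[:,2],[0,.5,1,2,5]))
hh=W[(abs(W[...,0]-.464)<.025)&(abs(W[...,1]+.352)<.025)&(W[...,2]>.06)&(W[...,2]<.11)];print("stop top",np.percentile(hh[:,2],[90,97]))
E
```

```text
t 7.2 pos [ 0.6615 -0.1781  0.1001] jaw -65.2 tilt 0.04 open 0.0695 F [-0.3 -0.6  0.7] q1,q6 [-0.35  0.79]
(0.662, -0.178, 0.014, -65.3) -> [ 0.0861  0.0001 -0.0006] [0.1 0.  0. ]
[0.12451206 0.12516202 0.12612064 0.12678867 0.12838171]
stop top [0.08185665 0.08255655]
```

View pics/side5.png

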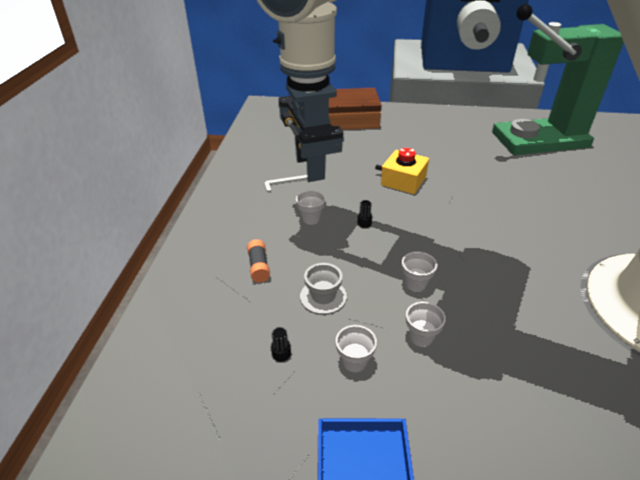

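The stop is still latched (top at 0.082). The open gripper hangs over the cup at (311,207), with a finger end at (317,180). I'll check that the finger positions are laterally correct.

```bash
python3 - <<'E'
from h import *
plan([])
s=read_state();p=s["tool_pos"];R=Ro.from_quat(np.roll(s["tool_rot"],-1)).as_matrix()
for n in("side","top"):
    c=shot(n);W=cloud(c)
    L=(W-p)@R   # tool coords
    m=(np.abs(L[...,1])<.1)&(np.abs(L[...,2])<.1)&(L[...,0]<-.015)&(L[...,0]>-.14)
    print(n,m.sum())
    for a in range(-140,-15,8):
        q=L[m&(L[...,0]>a/1e3)&(L[...,0]<=(a+8)/1e3)]
        if len(q): print(a,len(q),"y",np.percentile(q[:,1],[1,50,99]).round(3),"z",np.percentile(q[:,2],[1,50,99]).round(3))
E
```

```text
t 7.3 pos [ 0.6611 -0.1786  0.1002] jaw -65.3 tilt 0.05 open 0.0738 F [-0.5 -0.3 -0.6] q1,q6 [-0.35  0.79]
side 1664
-140 213 y [-0.09  -0.086  0.084] z [-0.039 -0.017  0.036]
-132 239 y [-0.089 -0.055  0.081] z [-0.04  -0.027  0.035]
-124 310 y [-0.083 -0.079  0.075] z [-0.04  -0.028  0.034]
-116 222 y [-0.083 -0.08   0.074] z [-0.039 -0.015  0.035]
-108 97 y [-0.084 -0.08   0.074] z [-0.038 -0.01   0.033]
-100 15 y [0.038 0.041 0.043] z [-0.016 -0.012 -0.006]
-92 12 y [-0.052 -0.05   0.044] z [-0.016 -0.003  0.014]
-84 68 y [-0.052 -0.049  0.05 ] z [-0.019 -0.003  0.015]
-76 74 y [-0.052 -0.049 -0.043] z [-0.018 -0.002  0.015]
-68 63 y [-0.051 -0.048 -0.043] z [-0.019 -0.004  0.015]
-60 73 y [-0.05  -0.047  0.046] z [-0.019 -0.004  0.016]
-52 85 y [-0.049 -0.046  0.045] z [-0.019 -0.008  0.016]
-44 84 y [-0.049 -0.045  0.04 ] z [-0.019 -0.007  0.016]
-36 83 y [-0.048 -0.044  0.043] z [-0.019 -0.007  0.014]
-28 26 y [-0.044  0.035  0.04 ] z [-0.019 -0.008  0.014]
top 215
-140 13 y [-0.089  0.061  0.069] z [-0.025  0.03   0.039]
-132 71 y [-0.036  0.056  0.075] z [0.009 0.035 0.04 ]
-124 105 y [-0.024  0.003  0.077] z [0.028 0.033 0.04 ]
-116 21 y [-0.017  0.048  0.08 ] z [0.03  0.039 0.04 ]
-108 5 y [0.044 0.073 0.074] z [0.035 0.037 0.04 ]
```

Laterally the fingers agree with the pose to about 2 mm. Only the length is off, by a constant 25 mm. I descend and grip the cup.

Call:
play_rows --series '[[[0.0,0,0,0,0,0,0],[0.0,0,0,0,0,0,0],[0.03,0,0,0,0,0,0],[0.06,0,0,0,0,0,0],[0.08,0,0,0,0,0,0],[0.087,0,0,0,0,0,0],[0.087,0,0,0,0,0,0],[0.087,0,0,0,0,0,1],[0.087,0,0,0,0,0,1],[0.087,0,0,0,0,0,1],[0.087,0,0,0,0,0,1],[0.087,0,0,0,0,0,1],[0.087,0,0,0,0,0,1],[0.087,0,0,0,0,0,1]]]' --squeeze 15

```text
clock: 8.8
tool_pos: [0.6625, -0.1779, 0.0139]
tool_rot: [0.152, 0.691, 0.151, -0.69]
contact_force: [-1.1, -0.3, 5.7]
opening: 0.0597
```

Call:
play_rows --series '[[[-0.03,0,0,0,0,0,1],[-0.07,0,0,0,0,0,1],[-0.096,0,0,0,0,0,1],[-0.096,0,0,0,0,0,1],[-0.096,0,0,0,0,0,1]]]'

```text
clock: 9.3
tool_pos: [0.6621, -0.1776, 0.1095]
tool_rot: [0.152, 0.691, 0.151, -0.691]
contact_force: [-0.0, 0.4, -1.6]
opening: 0.0595
```

```bash
python3 - <<'E'
from h import *
plan([(.607,.0485,.11,-65.3)])
shot("side","side6")
E
```

```text
t 9.3 pos [ 0.6621 -0.1776  0.1095] jaw -65.3 tilt 0.02 open 0.0595 F [-0.   0.4 -1.6] q1,q6 [-0.35  0.79]
(0.607, 0.0485, 0.11, -65.3) -> [-0.0005 -0.2284 -0.0446] [ 0. -0. -0.]
```

View pics/side6.png

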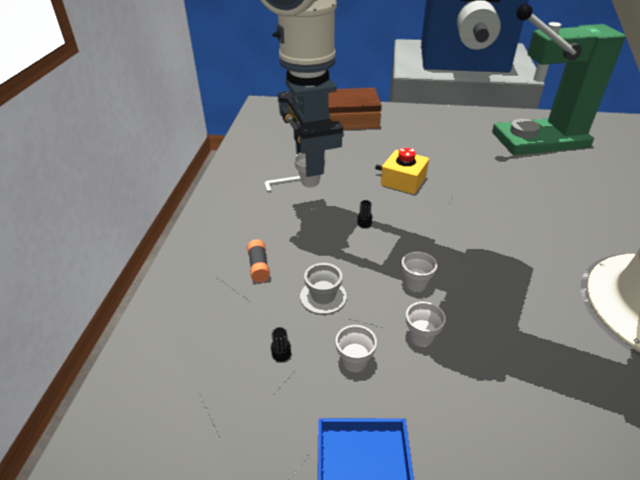

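The cup is held upright in the gripper at (310,172). I carry it over the nest.

Call:
play_rows --series '[[[0,-0.04,-0.008,0,0,0,1],[0,-0.08,-0.016,0,0,0,1],[0,-0.12,-0.024,0,0,0,1],[0,-0.16,-0.032,0,0,0,1],[0,-0.2,-0.039,0,0,0,1],[0,-0.222,-0.0435,0,0,0,1],[0,-0.2285,-0.0445,0,0,0,1],[0,-0.2285,-0.0445,0,0,0,1],[0,-0.2285,-0.0445,0,0,0,1],[0,-0.2285,-0.0445,0,0,0,1]]]'

```text
clock: 10.35
tool_pos: [0.6071, 0.0473, 0.1091]
tool_rot: [-0.151, -0.691, -0.151, 0.691]
contact_force: [0.4, -0.5, -1.5]
opening: 0.0598
```

```bash
python3 - <<'E'
from h import *
plan([(.607,.0485,.037,-65.3)])
c=shot("side");d=shot("top")
cv2.imwrite("pics/nest1.png",cv2.resize(np.hstack([c["color"][170:330,250:400],d["color"][160:320,240:390]])[:,:,::-1],None,fx=2.6,fy=2.6))
W=cloud(c)
for lo,hi in((.097,.118),(.13,.15),(.03,.06)):
    q=W[(abs(W[...,0]-.607)<.05)&(abs(W[...,1]-.0485)<.05)&(W[...,2]>lo)&(W[...,2]<hi)&(c["color"].mean(-1)>75)]
    if len(q): print(lo,len(q),q[:,0].min(),q[:,0].max(),(q[:,0].min()+q[:,0].max())/2,"ymax",q[:,1].max())
E
```

```text
t 10.3 pos [0.6071 0.0473 0.1091] jaw -65.3 tilt 0.02 open 0.0598 F [ 0.4 -0.5 -1.5] q1,q6 [-0.02  1.12]
(0.607, 0.0485, 0.037, -65.3) -> [ 0.0721 -0.0012 -0.0004] [-0.  0. -0.]
0.097 173 0.5881831101849634 0.6278078711367231 0.6079954906608432 ymax 0.07049764758596591
0.13 195 0.5767471904897311 0.63924533822273 0.6079962643562306 ymax 0.08764171753159038
0.03 841 0.57566264995485 0.6412680877871798 0.6084653688710149 ymax 0.08288821302411277
```

View pics/nest1.png

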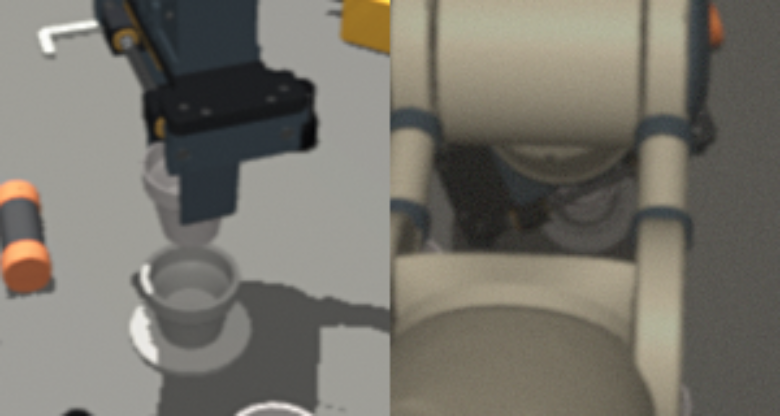

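The held cup and nest agree within about 1 mm: x is 0.6080 against 0.6085, and y about 0.048 against 0.049. Lowering to seat.

Call:
play_rows --series '[[[0.02,-0.001,0,0,0,0,1],[0.04,-0.001,0,0,0,0,1],[0.055,-0.001,0,0,0,0,1],[0.065,-0.001,0,0,0,0,1],[0.07,-0.001,0,0,0,0,1],[0.072,-0.001,0,0,0,0,1],[0.072,-0.001,0,0,0,0,1],[0.072,-0.001,0,0,0,0,1],[0.072,-0.001,0,0,0,0,1]]]'

```text
clock: 11.35
tool_pos: [0.6069, 0.0494, 0.038]
tool_rot: [0.152, 0.691, 0.151, -0.69]
contact_force: [-0.9, 0.1, 0.0]
opening: 0.06
```

Call:
play_rows --series '[[[0.001,0,0,0,0,0,0.2],[0.001,0,0,0,0,0,0.1],[0.001,0,0,0,0,0,0],[0.001,0,0,0,0,0,0],[0,0,0,0,0,0,0],[-0.03,0,0,0,0,0,0],[-0.07,0,0,0,0,0,0],[-0.1,0,0,0,0,0,0],[-0.1,-0.0,0,0,0,0,0]]]'

```text
clock: 12.25
tool_pos: [0.6089, 0.0494, 0.1417]
tool_rot: [0.152, 0.693, 0.151, -0.688]
contact_force: [0.1, -0.7, -1.6]
opening: 0.0912
```

```bash
cat >> h.py <<'E'
def survey(tag=None):
    for n in("side","top"):
        c=shot(n,(tag+n) if tag else None);W=cloud(c);z=W[...,2];out=[]
        m=((z>.012)&(z<.17)&(W[...,0]>.25)&(W[...,0]<.8)&(np.abs(W[...,1])<.5)).astype(np.uint8)
        k,l,s,ce=cv2.connectedComponentsWithStats(m)
        for i in range(1,k):
            if s[i,4]<60: continue
            q=W[l==i]; top=np.nanpercentile(q[:,2],97)
            r=q[q[:,2]>top-.006][:,:2]; cc,rad=circ(r)
            print(n,ce[i].round(),s[i,4],"z %.3f"%top,"fit",cc.round(4),"r %.4f"%rad)
E
python3 - <<'E'
from h import *
plan([(.441,-.0045,.1,-65.3),(.441,-.0045,.1,0)])
survey("s7")
E
```

```text
t 12.2 pos [0.6089 0.0494 0.1417] jaw -65.3 tilt 0.39 open 0.0912 F [ 0.1 -0.7 -1.6] q1,q6 [-0.02  1.12]
(0.441, -0.0045, 0.1, -65.3) -> [ 0.0406 -0.0215  0.1753] [ 0.  -0.4 -0.2]
(0.441, -0.0045, 0.1, 0) -> [ 0.0406 -0.0215  0.1753] [-65.3  -0.2  -0.4]
side [404. 169.] 1490 z 0.081 fit [ 0.4659 -0.3505] r 0.0144
side [365. 214.] 227 z 0.056 fit [ 0.5444 -0.1759] r 0.0068
side [257. 260.] 670 z 0.037 fit [ 0.7418 -0.0136] r 0.0274
side [418. 269.] 989 z 0.057 fit [ 0.4425 -0.0034] r 0.0293
side [323. 277.] 1451 z 0.079 fit [0.608  0.0496] r 0.0292
side [424. 321.] 1263 z 0.057 fit [0.4354 0.1206] r 0.0294
side [355. 346.] 1366 z 0.057 fit [0.5412 0.1835] r 0.0293
side [279. 343.] 486 z 0.057 fit [0.6597 0.1821] r 0.0084
side [365. 435.] 1334 z 0.032 fit [0.5174 0.3449] r 0.0603
top [365. 171.] 73 z 0.038 fit [ 0.7507 -0.0547] r 0.0062
top [317. 239.] 479 z 0.079 fit [0.6055 0.0478] r 0.0293
top [164. 278.] 911 z 0.033 fit [0.5139 0.3567] r 0.0691
top [254. 258.] 126 z 0.056 fit [0.5428 0.1782] r 0.0244
top [424. 266.] 196 z 0.059 fit [ 0.545  -0.1779] r 0.0077
top [514. 306.] 2233 z 0.082 fit [ 0.4625 -0.3531] r 0.0139
top [353. 317.] 66 z 0.058 fit [ 0.4397 -0.009 ] r 0.0258
```

View pics/s7side.png

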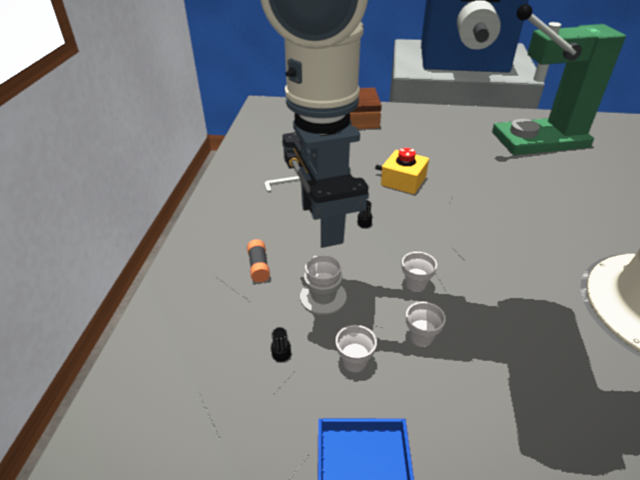

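The first cup is seated in the nest: stack top z = 0.079, concentric to about 1 mm, seen at (323,275). Next is the cup at (0.441, -0.0045).

Call:
play_rows --series '[[[0,-0.006,0.045,0,-0.2,-0.1,0],[0,-0.012,0.09,0,-0.4,-0.2,0],[0.02,-0.018,0.135,0,-0.4,-0.2,0],[0.04,-0.0215,0.1755,0,-0.4,-0.2,0],[0.08,-0.0215,0.1755,0,-0.4,-0.2,0],[0.11,-0.0215,0.1755,0,-0.4,-0.2,0],[0.127,-0.0215,0.1755,0,-0.4,-0.2,0],[0.127,-0.0215,0.1755,0,-0.4,-0.2,0],[0.127,-0.0215,0.1755,0,-0.4,-0.2,0],[0.127,-0.0215,0.1755,0,-0.4,-0.2,0]]]'

```text
clock: 13.35
tool_pos: [0.4384, -0.0046, 0.011]
tool_rot: [-0.151, -0.688, -0.152, 0.693]
contact_force: [0.3, 0.7, 0.5]
opening: 0.0912
```

```bash
python3 - <<'E'
from h import *
plan([(.441,-.0045,.014,-65.3)])
c=shot("side");cv2.imwrite("pics/c8.png",cv2.resize(c["color"][150:390,250:520][:,:,::-1],None,fx=2.4,fy=2.4))
E
```

```text
t 13.3 pos [ 0.4384 -0.0046  0.011 ] jaw -65.3 tilt 0.41 open 0.0912 F [0.3 0.7 0.5] q1,q6 [-0.15  0.99]
(0.441, -0.0045, 0.014, -65.3) -> [-0.003   0.001  -0.0023] [0.  0.4 0.2]
```

View pics/c8.png

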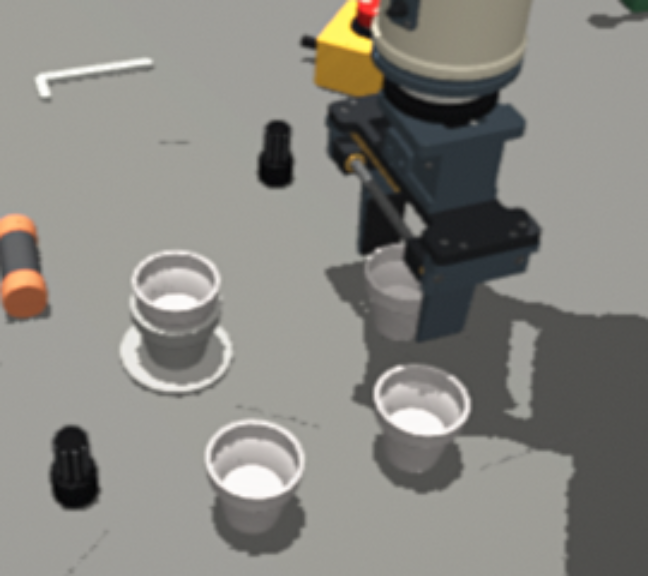

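The fingers straddle the cup at crop (400,290), with a 0.4° tilt left over from my last correction. I undo the tilt and grip.

Call:
play_rows --series '[[[-0.003,0.001,-0.0023,0,0.4,0.2,0],[-0.003,0.001,-0.0023,0,0.4,0.2,0],[-0.003,0.001,-0.0023,0,0.4,0.2,1],[-0.003,0.001,-0.0023,0,0.4,0.2,1],[-0.003,0.001,-0.0023,0,0.4,0.2,1],[-0.003,0.001,-0.0023,0,0.4,0.2,1],[-0.003,0.001,-0.0023,0,0.4,0.2,1],[-0.003,0.001,-0.0023,0,0.4,0.2,1],[-0.003,0.001,-0.0023,0,0.4,0.2,1],[-0.003,0.001,-0.0023,0,0.4,0.2,1]]]'

```text
clock: 14.4
tool_pos: [0.4406, -0.0045, 0.0134]
tool_rot: [-0.151, -0.691, -0.151, 0.691]
contact_force: [-0.9, -0.7, 0.6]
opening: 0.0614
```

```bash
python3 - <<'E'
from h import *
plan([(.441,-.0045,.135,-65.3),(.607,.0485,.135,-65.3)])
E
```

```text
t 14.4 pos [ 0.4406 -0.0045  0.0134] jaw -65.3 tilt 0.00 open 0.0614 F [-0.9 -0.7  0.6] q1,q6 [-0.15  0.99]
(0.441, -0.0045, 0.135, -65.3) -> [-1.216e-01  1.000e-04 -3.000e-04] [0. 0. 0.]
(0.607, 0.0485, 0.135, -65.3) -> [-0.1216  0.0215 -0.1733] [0. 0. 0.]
```

Call:
play_rows --series '[[[-0.04,0,0,0,0,0,1],[-0.08,0,0,0,0,0,1],[-0.12,0,0,0,0,0,1],[-0.122,0.006,-0.045,0,0,0,1],[-0.122,0.011,-0.09,0,0,0,1],[-0.122,0.016,-0.135,0,0,0,1],[-0.122,0.02,-0.162,0,0,0,1],[-0.122,0.0212,-0.1733,0,0,0,1],[-0.122,0.0212,-0.1733,0,0,0,1],[-0.122,0.0212,-0.1733,0,0,0,1],[-0.122,0.0212,-0.1733,0,0,0,1],[-0.122,0.0212,-0.1733,0,0,0,1]]]'

```text
clock: 15.6
tool_pos: [0.6061, 0.0484, 0.1356]
tool_rot: [-0.151, -0.691, -0.151, 0.691]
contact_force: [0.2, 0.1, -1.2]
opening: 0.0613
```

```bash
python3 - <<'E'
from h import *
plan([(.607,.0488,.058,-65.3)])
c=shot("side");cv2.imwrite("pics/c9.png",cv2.resize(c["color"][120:360,200:470][:,:,::-1],None,fx=2.4,fy=2.4))
W=cloud(c)
for lo,hi in((.122,.142),(.16,.175),(.05,.08)):
    q=W[(abs(W[...,0]-.607)<.05)&(abs(W[...,1]-.0485)<.05)&(W[...,2]>lo)&(W[...,2]<hi)&(c["color"].mean(-1)>75)]
    if len(q): print(lo,len(q),q[:,0].min(),q[:,0].max(),(q[:,0].min()+q[:,0].max())/2,"ymax",q[:,1].max())
E
```

```text
t 15.6 pos [0.6061 0.0484 0.1356] jaw -65.3 tilt 0.02 open 0.0613 F [ 0.2  0.1 -1.2] q1,q6 [-0.02  1.12]
(0.607, 0.0488, 0.058, -65.3) -> [ 0.0776  0.     -0.001 ] [0. 0. 0.]
0.122 151 0.5838483909112041 0.6211115555060637 0.6024799732086339 ymax 0.06970515366596458
0.16 171 0.5756258262674584 0.6384044857424994 0.6070151560049789 ymax 0.087995198566924
0.05 1007 0.5755821148862704 0.6413016504138763 0.6084418826500734 ymax 0.08215312570191764
```

View pics/c9.png

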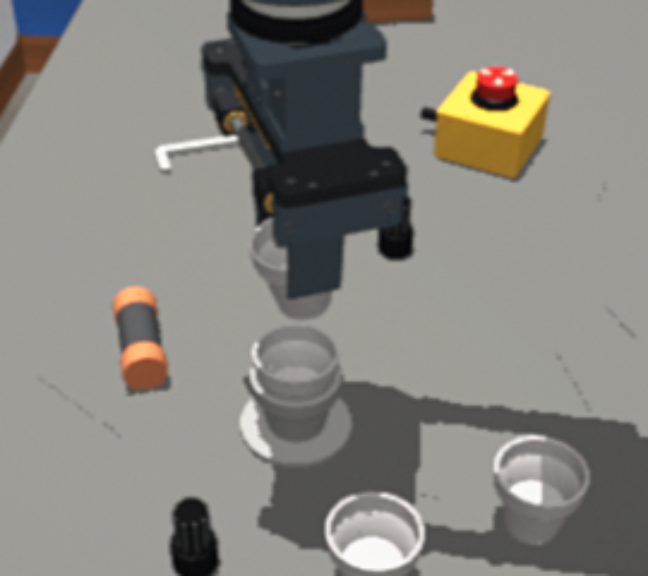

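The held cup at crop (300,270) sits over the stack at (295,360). I lower it, correcting by +1 mm in x.

Call:
play_rows --series '[[[0.02,0,-0.001,0,0,0,1],[0.04,0,-0.001,0,0,0,1],[0.06,0,-0.001,0,0,0,1],[0.07,0,-0.001,0,0,0,1],[0.075,0,-0.001,0,0,0,1],[0.077,0,-0.001,0,0,0,1],[0.0775,0,-0.001,0,0,0,1],[0.0775,0,-0.001,0,0,0,1],[0.0775,0,-0.001,0,0,0,1]]]'

```text
clock: 16.55
tool_pos: [0.6082, 0.0492, 0.0585]
tool_rot: [0.152, 0.691, 0.151, -0.69]
contact_force: [0.8, -0.1, 1.2]
opening: 0.0617
```

Call:
play_rows --series '[[[0.0005,0,0,0,0,0,0.2],[0.0005,0,0,0,0,0,0.1],[0.0005,0,0,0,0,0,0],[0,0,0,0,0,0,0],[0,0,0,0,0,0,0],[-0.03,0,0,0,0,0,0],[-0.07,0,0,0,0,0,0],[-0.1,0,0,0,0,0,0],[-0.1,-0.0,0,0,0,0,0],[-0.1,-0.0,0,0,0,0,0]]]'

```text
clock: 17.55
tool_pos: [0.608, 0.0492, 0.1583]
tool_rot: [0.152, 0.691, 0.151, -0.69]
contact_force: [0.4, -0.0, -0.7]
opening: 0.0912
```

```bash
python3 - <<'E'
from h import *
plan([(.434,.12,.15,-65.3),(.434,.12,.0135,-65.3)])
survey("s10")
E
```

```text
t 17.6 pos [0.608  0.0492 0.1583] jaw -65.3 tilt 0.06 open 0.0912 F [ 0.4 -0.  -0.7] q1,q6 [-0.02  1.12]
(0.434, 0.12, 0.15, -65.3) -> [ 0.0081 -0.1371  0.1284] [ 0.  -0.1 -0. ]
(0.434, 0.12, 0.0135, -65.3) -> [ 0.1446 -0.1372  0.1285] [ 0.  -0.1 -0. ]
side [404. 169.] 1494 z 0.082 fit [ 0.4656 -0.3504] r 0.0147
side [364. 212.] 288 z 0.057 fit [ 0.548  -0.1754] r 0.0082
side [257. 260.] 666 z 0.036 fit [ 0.7428 -0.0131] r 0.0277
side [323. 272.] 1813 z 0.100 fit [0.6064 0.0487] r 0.0293
side [424. 321.] 1266 z 0.057 fit [0.4355 0.1206] r 0.0294
side [355. 346.] 1368 z 0.057 fit [0.5412 0.1834] r 0.0293
side [280. 343.] 486 z 0.057 fit [0.6596 0.1819] r 0.0085
side [366. 435.] 1332 z 0.032 fit [0.5174 0.3449] r 0.0603
top [365. 171.] 61 z 0.037 fit [ 0.749  -0.0548] r 0.0067
top [317. 238.] 540 z 0.101 fit [0.6037 0.0466] r 0.0291
top [164. 278.] 899 z 0.034 fit [0.5135 0.3571] r 0.0694
top [253. 258.] 165 z 0.057 fit [0.5406 0.1801] r 0.0273
top [424. 266.] 199 z 0.059 fit [ 0.5454 -0.1777] r 0.0080
top [514. 306.] 2244 z 0.082 fit [ 0.4625 -0.3529] r 0.0138
```

View pics/s10side.png

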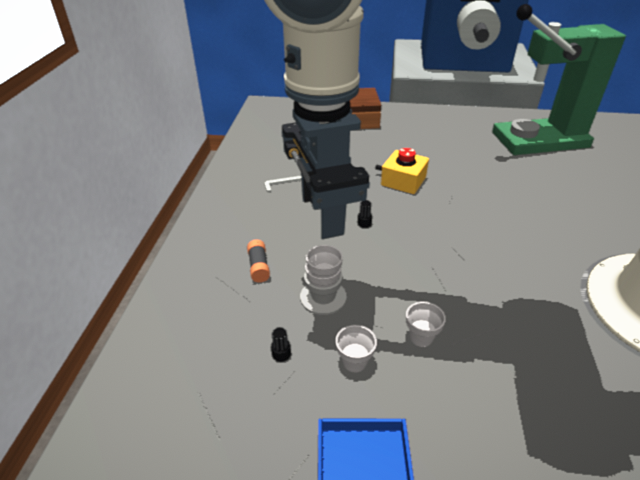

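Two cups are seated: stack top z = 0.100, at (323,262) in the side view, and the offset is under 2 mm. Next is the cup at (0.434, 0.120).

Call:
play_rows --series '[[[0,-0.034,0.032,0,0,0,0],[0,-0.068,0.064,0,0,0,0],[0.03,-0.1,0.096,0,0,0,0],[0.06,-0.13,0.12,0,0,0,0],[0.09,-0.137,0.1285,0,0,0,0],[0.12,-0.137,0.1285,0,0,0,0],[0.135,-0.137,0.1285,0,0,0,0],[0.1445,-0.137,0.1285,0,0,0,0],[0.1445,-0.137,0.1285,0,0,0,0],[0.1445,-0.137,0.1285,0,0,0,0],[0.1445,-0.137,0.1285,0,0,0,0],[0.1445,-0.137,0.1285,0,0,0,1],[0.1445,-0.137,0.1285,0,0,0,1],[0.1445,-0.137,0.1285,0,0,0,1],[0.1445,-0.137,0.1285,0,0,0,1],[0.1445,-0.137,0.1285,0,0,0,1],[0.1445,-0.137,0.1285,0,0,0,1],[0.1445,-0.137,0.1285,0,0,0,1]]]'

```text
clock: 19.45
tool_pos: [0.4338, 0.1198, 0.0135]
tool_rot: [0.151, 0.691, 0.151, -0.691]
contact_force: [-1.4, 0.3, 5.7]
opening: 0.0598
```

```bash
python3 - <<'E'
from h import *
plan([(.434,.12,.155,-65.3),(.607,.0485,.155,-65.3)])
E
```

```text
t 19.4 pos [0.4338 0.1198 0.0135] jaw -65.3 tilt 0.01 open 0.0598 F [-1.4  0.3  5.7] q1,q6 [0.14 1.28]
(0.434, 0.12, 0.155, -65.3) -> [-1.415e-01 -1.000e-04 -2.000e-04] [ 0. -0. -0.]
(0.607, 0.0485, 0.155, -65.3) -> [-0.1415  0.1373 -0.1274] [ 0. -0. -0.]
```

Call:
play_rows --series '[[[-0.04,0,0,0,0,0,1],[-0.08,0,0,0,0,0,1],[-0.12,0,0,0,0,0,1],[-0.1415,0.015,-0.013,0,0,0,1],[-0.1415,0.045,-0.04,0,0,0,1],[-0.1415,0.075,-0.068,0,0,0,1],[-0.1415,0.105,-0.097,0,0,0,1],[-0.1415,0.127,-0.118,0,0,0,1],[-0.1415,0.137,-0.1274,0,0,0,1],[-0.1415,0.137,-0.1274,0,0,0,1],[-0.1415,0.137,-0.1274,0,0,0,1],[-0.1415,0.137,-0.1274,0,0,0,1],[-0.1415,0.137,-0.1274,0,0,0,1]]]'

```text
clock: 20.75
tool_pos: [0.6061, 0.0491, 0.155]
tool_rot: [-0.152, -0.691, -0.152, 0.691]
contact_force: [-0.1, 0.1, -0.9]
opening: 0.0596
```

```bash
python3 - <<'E'
from h import *
plan([(.607,.0485,.08,-65.3)])
c=shot("side");cv2.imwrite("pics/c11.png",cv2.resize(c["color"][120:360,200:470][:,:,::-1],None,fx=2.4,fy=2.4))
W=cloud(c)
for lo,hi in((.142,.16),(.18,.195),(.07,.10)):
    q=W[(abs(W[...,0]-.607)<.05)&(abs(W[...,1]-.0485)<.05)&(W[...,2]>lo)&(W[...,2]<hi)&(c["color"].mean(-1)>75)]
    if len(q): print(lo,len(q),q[:,0].min(),q[:,0].max(),(q[:,0].min()+q[:,0].max())/2,"ymax",q[:,1].max())
E
```

```text
t 20.8 pos [0.6061 0.0491 0.155 ] jaw -65.2 tilt 0.02 open 0.0596 F [-0.1  0.1 -0.9] q1,q6 [-0.02  1.12]
(0.607, 0.0485, 0.08, -65.3) -> [ 0.075   0.001  -0.0006] [0.1 0.  0. ]
0.142 155 0.5871614086243367 0.626626422606645 0.6068939156154909 ymax 0.07122195363408514
0.18 178 0.5759793269255747 0.6377632527421184 0.6068712898338466 ymax 0.08933921635195181
0.07 962 0.5765515353829198 0.638324491395553 0.6074380133892364 ymax 0.08057642879744098
```

View pics/c11.png

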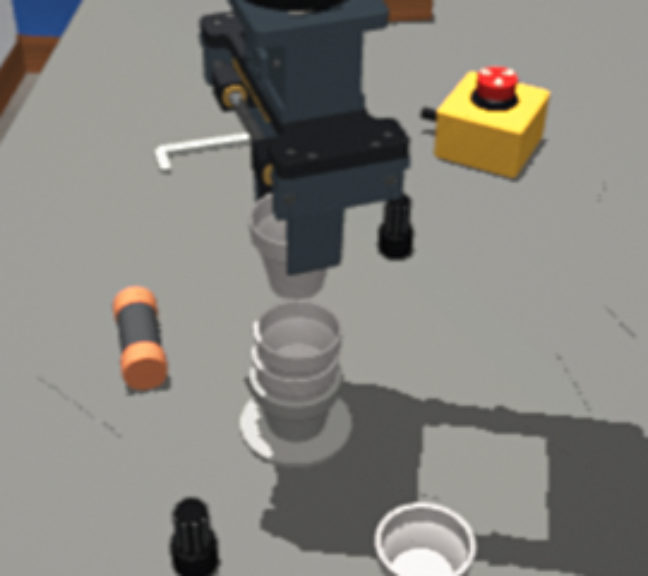

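The held cup is aligned with the stack (x 0.6069 against 0.6074). The last cup, near crop (425,540), has been knocked, so I'll re-measure it after this placement.

Call:
play_rows --series '[[[0.02,0,0,0,0,0,1],[0.04,0,0,0,0,0,1],[0.06,0,0,0,0,0,1],[0.068,0,0,0,0,0,1],[0.072,0,0,0,0,0,1],[0.0745,0,0,0,0,0,1],[0.0745,0,0,0,0,0,1],[0.0745,0,0,0,0,0,1],[0.0745,0,0,0,0,0,1]]]'

```text
clock: 21.7
tool_pos: [0.6071, 0.0487, 0.081]
tool_rot: [0.152, 0.691, 0.151, -0.69]
contact_force: [-0.6, -0.1, 0.1]
opening: 0.0599
```

Call:
play_rows --series '[[[0.0005,0,0,0,0,0,0.2],[0.0005,0,0,0,0,0,0.1],[0.0005,0,0,0,0,0,0],[0,0,0,0,0,0,0],[0,0,0,0,0,0,0],[-0.03,0,0,0,0,0,0],[-0.07,0,0,0,0,0,0],[-0.1,0,0,0,0,0,0],[-0.1,-0.0,0,0,0,0,0],[-0.1,-0.0,0,0,0,0,0]]]'

```text
clock: 22.7
tool_pos: [0.607, 0.0487, 0.1808]
tool_rot: [0.152, 0.691, 0.151, -0.69]
contact_force: [0.6, -0.6, -1.3]
opening: 0.0913
```

```bash
python3 - <<'E'
from h import *
survey("s12")
plan([])
E
```

```text
side [404. 169.] 1495 z 0.081 fit [ 0.466  -0.3503] r 0.0146
side [364. 212.] 294 z 0.057 fit [ 0.548  -0.1753] r 0.0086
side [323. 267.] 2166 z 0.122 fit [0.6079 0.0494] r 0.0294
side [257. 260.] 668 z 0.037 fit [ 0.7423 -0.0136] r 0.0275
side [280. 343.] 485 z 0.057 fit [0.6599 0.1818] r 0.0085
side [376. 351.] 1399 z 0.057 fit [0.5093 0.1889] r 0.0294
side [365. 435.] 1331 z 0.032 fit [0.5174 0.3449] r 0.0603
top [316. 237.] 599 z 0.123 fit [0.6055 0.0477] r 0.0294
top [164. 278.] 902 z 0.033 fit [0.5142 0.3569] r 0.0695
top [424. 266.] 198 z 0.059 fit [ 0.5451 -0.1772] r 0.0077
top [514. 306.] 2239 z 0.082 fit [ 0.4625 -0.3531] r 0.0137
t 22.8 pos [0.6061 0.0487 0.1793] jaw -65.3 tilt 0.10 open 0.0914 F [ 0.5 -0.  -0.1] q1,q6 [-0.02  1.12]
```

View pics/s12side.png

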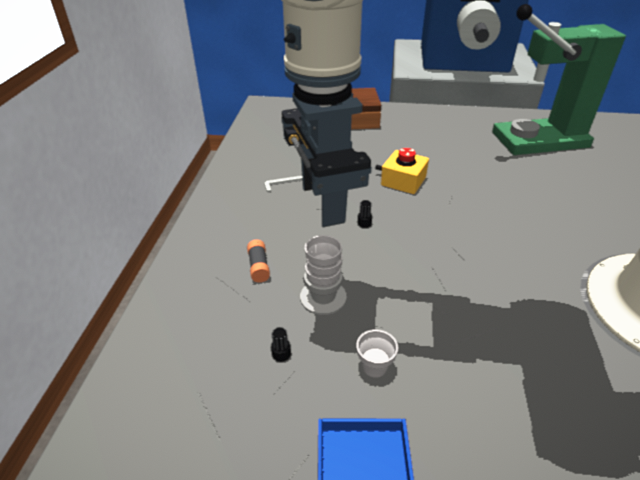

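Three cups are seated (stack top 0.122–0.123, concentric). The last cup was knocked and now stands upright at (377,352), i.e. about (0.508, 0.188).

```bash
python3 - <<'E'
from h import *
plan([(.508,.188,.1,-65.3),(.508,.188,.0135,-65.3)])
E
```

```text
t 22.8 pos [0.6061 0.0487 0.1793] jaw -65.3 tilt 0.10 open 0.0914 F [ 0.5 -0.  -0.1] q1,q6 [-0.02  1.12]
(0.508, 0.188, 0.1, -65.3) -> [ 0.0795 -0.1675  0.0307] [0.  0.1 0. ]
(0.508, 0.188, 0.0135, -65.3) -> [ 0.166  -0.1674  0.0306] [0.  0.1 0. ]
```

Call:
play_rows --series '[[[0,-0.045,0.008,0,0,0,0],[0,-0.09,0.016,0,0,0,0],[0.02,-0.13,0.024,0,0,0,0],[0.05,-0.16,0.03,0,0,0,0],[0.09,-0.1675,0.0302,0,0,0,0],[0.13,-0.1675,0.0302,0,0,0,0],[0.155,-0.1675,0.0302,0,0,0,0],[0.167,-0.1675,0.0302,0,0,0,0],[0.167,-0.1675,0.0302,0,0,0,0],[0.167,-0.1675,0.0302,0,0,0,0],[0.167,-0.1675,0.0302,0,0,0,0],[0.167,-0.1675,0.0302,0,0,0,1],[0.167,-0.1675,0.0302,0,0,0,1],[0.167,-0.1675,0.0302,0,0,0,1],[0.167,-0.1675,0.0302,0,0,0,1],[0.167,-0.1675,0.0302,0,0,0,1],[0.167,-0.1675,0.0302,0,0,0,1],[0.167,-0.1675,0.0302,0,0,0,1]]]'

```text
clock: 24.6
tool_pos: [0.5094, 0.1883, 0.0135]
tool_rot: [0.151, 0.691, 0.152, -0.691]
contact_force: [-0.5, 1.2, 3.9]
opening: 0.0607
```

```bash
python3 - <<'E'
from h import *
plan([(.508,.188,.185,-65.3),(.607,.0485,.185,-65.3)])
E
```

```text
t 24.6 pos [0.5094 0.1883 0.0135] jaw -65.3 tilt 0.02 open 0.0607 F [-0.5  1.2  3.9] q1,q6 [0.24 1.38]
(0.508, 0.188, 0.185, -65.3) -> [-0.1715 -0.0003  0.0014] [ 0. -0.  0.]
(0.607, 0.0485, 0.185, -65.3) -> [-0.1715  0.1678 -0.0302] [ 0. -0.  0.]
```

Call:
play_rows --series '[[[-0.04,0,0,0,0,0,1],[-0.08,0,0,0,0,0,1],[-0.12,0,0,0,0,0,1],[-0.16,0,0,0,0,0,1],[-0.1715,0.03,-0.006,0,0,0,1],[-0.1715,0.07,-0.013,0,0,0,1],[-0.1715,0.11,-0.02,0,0,0,1],[-0.1715,0.145,-0.026,0,0,0,1],[-0.1715,0.162,-0.029,0,0,0,1],[-0.1715,0.1678,-0.0302,0,0,0,1],[-0.1715,0.1678,-0.0302,0,0,0,1],[-0.1715,0.1678,-0.0302,0,0,0,1],[-0.1715,0.1678,-0.0302,0,0,0,1]]]'

```text
clock: 25.9
tool_pos: [0.6063, 0.0496, 0.1849]
tool_rot: [-0.152, -0.691, -0.152, 0.691]
contact_force: [0.0, -0.1, -0.7]
opening: 0.0606
```

```bash
python3 - <<'E'
from h import *
plan([(.607,.0485,.102,-65.3)])
c=shot("side");cv2.imwrite("pics/c13.png",cv2.resize(c["color"][120:360,200:470][:,:,::-1],None,fx=2.4,fy=2.4))
W=cloud(c)
for lo,hi in((.172,.188),(.21,.225),(.09,.122)):
    q=W[(abs(W[...,0]-.607)<.05)&(abs(W[...,1]-.0485)<.05)&(W[...,2]>lo)&(W[...,2]<hi)&(c["color"].mean(-1)>75)]
    if len(q): print(lo,len(q),q[:,0].min(),q[:,0].max(),(q[:,0].min()+q[:,0].max())/2,"ymax",q[:,1].max())
E
```

```text
t 25.9 pos [0.6063 0.0496 0.1849] jaw -65.2 tilt 0.02 open 0.0606 F [ 0.  -0.1 -0.7] q1,q6 [-0.02  1.12]
(0.607, 0.0485, 0.102, -65.3) -> [ 0.0829  0.0013 -0.0002] [0.1 0.  0. ]
0.172 154 0.5861048008061933 0.6250223295424999 0.6055635651743466 ymax 0.07134368846750314
0.21 193 0.575082554518855 0.6387298152669965 0.6069061848929258 ymax 0.0903993264149439
0.09 1056 0.5765348094132099 0.6382998613997077 0.6074173354064588 ymax 0.08103470324045083
```

View pics/c13.png

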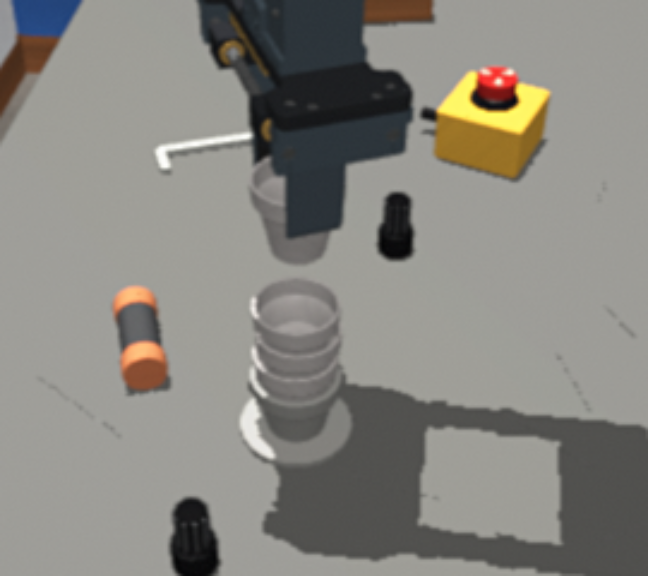

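The last cup at crop (297,210) is aligned above the stack (rim x 0.607 against 0.6074). Lowering.

Call:
play_rows --series '[[[0.02,0.0005,0,0,0,0,1],[0.04,0.0005,0,0,0,0,1],[0.06,0.0005,0,0,0,0,1],[0.074,0.0005,0,0,0,0,1],[0.08,0.0005,0,0,0,0,1],[0.0825,0.0005,0,0,0,0,1],[0.0825,0.0005,0,0,0,0,1],[0.0825,0.0005,0,0,0,0,1],[0.0825,0.0005,0,0,0,0,1]]]'

```text
clock: 26.85
tool_pos: [0.6075, 0.048, 0.1031]
tool_rot: [0.152, 0.691, 0.151, -0.69]
contact_force: [-0.4, 0.3, -1.0]
opening: 0.0609
```

Call:
play_rows --series '[[[0.0005,0,0,0,0,0,0.2],[0.0005,0,0,0,0,0,0.1],[0.0005,0,0,0,0,0,0],[0,0,0,0,0,0,0],[0,0,0,0,0,0,0],[-0.03,0,0,0,0,0,0],[-0.07,0,0,0,0,0,0],[-0.1,0,0,0,0,0,0],[-0.1,-0.0,0,0,0,0,0],[-0.1,-0.0,0,0,0,0,0]]]'

```text
clock: 27.85
tool_pos: [0.6073, 0.048, 0.2028]
tool_rot: [0.152, 0.691, 0.151, -0.69]
contact_force: [-0.7, 1.0, -1.0]
opening: 0.0913
```

```bash
python3 - <<'E'
from h import *
survey("s14")
plan([(.659,.1805,.18,-65.3),(.659,.1805,.18,60),(.659,.1805,.18,0)])
E
```

```text
side [404. 169.] 1491 z 0.081 fit [ 0.4659 -0.3504] r 0.0146
side [364. 212.] 285 z 0.057 fit [ 0.5482 -0.1758] r 0.0085
side [323. 262.] 2556 z 0.144 fit [0.6075 0.0488] r 0.0294
side [257. 260.] 671 z 0.037 fit [ 0.742  -0.0134] r 0.0275
side [280. 343.] 489 z 0.057 fit [0.6598 0.1817] r 0.0085
side [365. 435.] 1328 z 0.032 fit [0.5174 0.3449] r 0.0604
top [316. 236.] 684 z 0.144 fit [0.6049 0.0469] r 0.0292
top [164. 278.] 906 z 0.033 fit [0.514  0.3573] r 0.0692
top [424. 266.] 194 z 0.058 fit [ 0.5449 -0.1778] r 0.0077
top [514. 306.] 2248 z 0.082 fit [ 0.4623 -0.3531] r 0.0139
t 27.9 pos [0.6065 0.048  0.2013] jaw -65.3 tilt 0.10 open 0.0911 F [-0.2 -0.1 -0.6] q1,q6 [-0.02  1.12]
(0.659, 0.1805, 0.18, -65.3) -> [ 0.0212 -0.0984 -0.1032] [0.  0.1 0. ]
(0.659, 0.1805, 0.18, 60) -> [ 0.0212 -0.0984 -0.1032] [54.7  0.1 -0. ]
(0.659, 0.1805, 0.18, 0) -> [ 0.0212 -0.0984 -0.1032] [-65.3   0.1   0.1]
```

View pics/s14side.png

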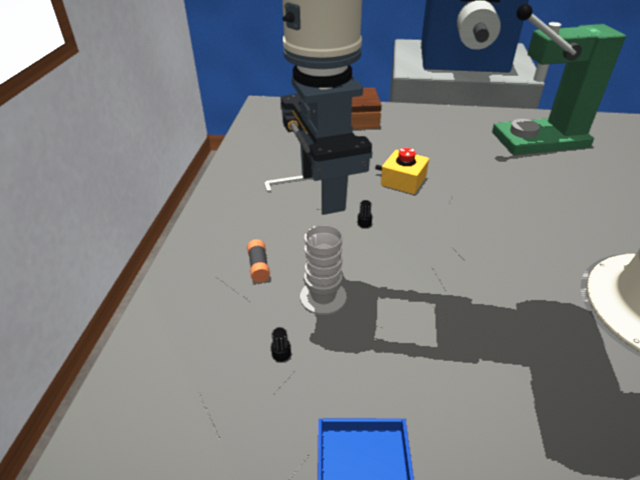

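All four cups are stacked (top z = 0.144, expected 0.144), and the stop is still latched. Next is the adapter at (0.659, 0.1805).

Call:
play_rows --series '[[[0,-0.03,-0.032,0,0,0,0],[0,-0.06,-0.064,0,0,0,0],[0,-0.09,-0.094,0,0,0,0],[0.02,-0.0985,-0.104,0,0,0,0],[0.06,-0.0985,-0.104,0,0,0,0],[0.1,-0.0985,-0.104,0,0,0,0],[0.13,-0.0985,-0.104,0,0,0,0],[0.13,-0.0985,-0.104,0,0,0,0],[0.13,-0.0985,-0.104,0,0,0,0.3],[0.13,-0.0985,-0.104,0,0,0,0.3],[0.13,-0.0985,-0.104,0,0,0,0.3]]]' --squeeze 25

```text
clock: 29.05
tool_pos: [0.6615, 0.1811, 0.0742]
tool_rot: [0.151, 0.692, 0.151, -0.69]
contact_force: [-0.6, -0.5, -0.0]
opening: 0.0701
```

```bash
python3 - <<'E'
from h import *
plan([(.659,.1805,.004,-65.3)])
c=shot("side");cv2.imwrite("pics/c15.png",cv2.resize(c["color"][180:420,180:450][:,:,::-1],None,fx=2.4,fy=2.4))
E
```

```text
t 29.1 pos [0.6615 0.1811 0.0742] jaw -65.3 tilt 0.16 open 0.0701 F [-0.6 -0.5 -0. ] q1,q6 [0.18 1.32]
(0.659, 0.1805, 0.004, -65.3) -> [ 0.0702 -0.0005  0.0027] [ 0.  -0.2 -0. ]
```

View pics/c15.png

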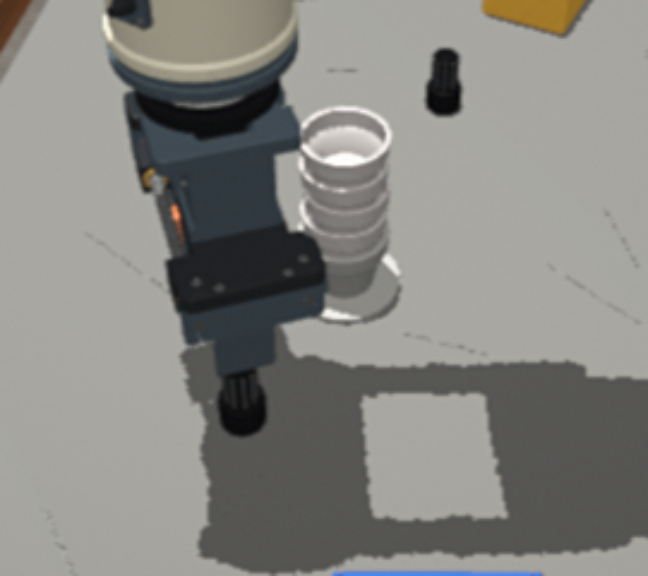

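The gripper stands over the adapter at crop (242,400), clear of the stack at (345,200).

Call:
play_rows --series '[[[0.03,0,0.0025,0,0,0,0.3],[0.055,0,0.0025,0,0,0,0.3],[0.068,0,0.0025,0,0,0,0.3],[0.07,0,0.0025,0,0,0,0.3],[0.07,0,0.0025,0,0,0,0.3],[0.07,0,0.0025,0,0,0,1],[0.07,0,0.0025,0,0,0,1],[0.07,0,0.0025,0,0,0,1],[0.07,0,0.0025,0,0,0,1],[0.07,0,0.0025,0,0,0,1],[0.07,0,0.0025,0,0,0,1],[0.07,0,0.0025,0,0,0,1],[0.04,0,0.0025,0,0,0,1],[0.0,0,0.0025,0,0,0,1],[-0.01,0,0.0025,0,0,0,1],[-0.01,0,0.0025,0,0,0,1]]]'

```text
clock: 30.7
tool_pos: [0.6592, 0.1801, 0.0841]
tool_rot: [0.152, 0.692, 0.151, -0.69]
contact_force: [-0.0, 0.3, -2.2]
opening: 0.0203
```

```bash
python3 - <<'E'
from h import *
plan([(.5,.385,.09,-65.3),(.514,.385,.09,-85)])
c=shot("side");cv2.imwrite("pics/c16.png",cv2.resize(c["color"][180:420,180:450][:,:,::-1],None,fx=2.4,fy=2.4))
E
```

```text
t 30.7 pos [0.6592 0.1801 0.0841] jaw -65.3 tilt 0.18 open 0.0203 F [-0.   0.3 -2.2] q1,q6 [0.18 1.32]
(0.5, 0.385, 0.09, -65.3) -> [-0.0063 -0.2527  0.0588] [ 0.  -0.2 -0. ]
(0.514, 0.385, 0.09, -85) -> [-0.0063 -0.2468  0.0461] [19.7 -0.2 -0. ]
```

View pics/c16.png

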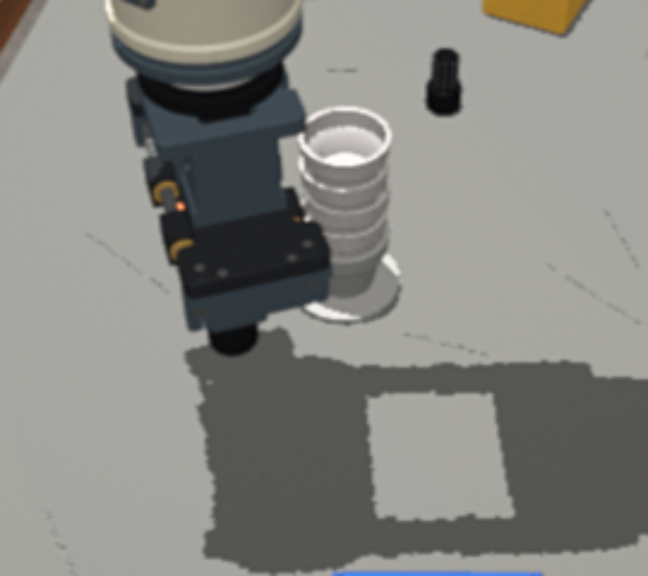

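The adapter is lifted (opening 20 mm, crop (233,335)). I carry it to the tray at (0.53, 0.385).

Call:
play_rows --series '[[[0,-0.04,0.005,0,0,0,1],[0,-0.08,0.01,0,0,0,1],[0,-0.12,0.016,0,0,0,1],[0,-0.16,0.021,0,0,0,1],[0,-0.2,0.026,0,0,0,1],[0,-0.23,0.03,0,0,0,1],[0,-0.24,0.0316,0,0,0,1],[0,-0.24,0.0316,0,0,0,1],[0,-0.24,0.0316,0,0,0,1],[0.03,-0.24,0.0316,0,0,0,1],[0.05,-0.24,0.0316,0,0,0,1],[0.065,-0.24,0.0316,0,0,0,1],[0.071,-0.24,0.0316,0,0,0,1],[0.073,-0.24,0.0316,0,0,0,1],[0.073,-0.24,0.0316,0,0,0,1],[0.073,-0.24,0.0316,0,0,0,1]]]'

```text
clock: 32.35
tool_pos: [0.5296, 0.3849, 0.0103]
tool_rot: [0.151, 0.691, 0.152, -0.69]
contact_force: [-0.1, 0.6, -1.1]
opening: 0.0203
```

```bash
python3 - <<'E'
from h import *
plan([(.53,.385,.0095,-65.3)])
c=shot("side","side17")
E
```

```text
t 32.4 pos [0.5296 0.3849 0.0103] jaw -65.3 tilt 0.08 open 0.0203 F [-0.1  0.6 -1.1] q1,q6 [0.54 1.68]
(0.53, 0.385, 0.0095, -65.3) -> [ 0.0008  0.0001 -0.0004] [ 0.  -0.1  0. ]
```

View pics/side17.png

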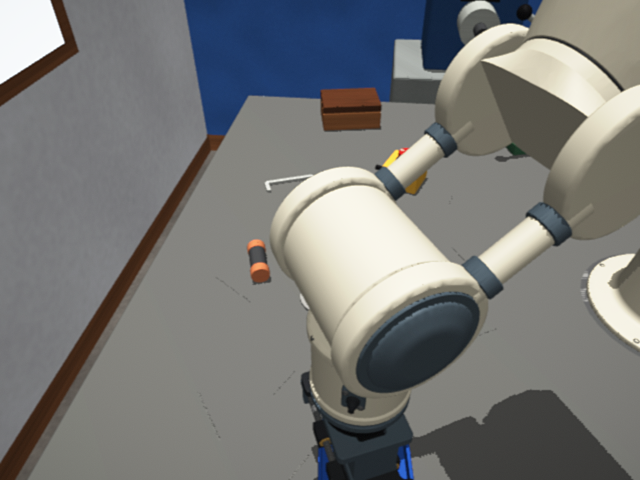

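The arm blocks the side view here, and the gripper is inside the tray at (365,450). I lower a hair and release to a partial opening.

Call:
play_rows --series '[[[0.0008,0,0,0,0,0,1],[0.0008,0,0,0,0,0,0.75],[0.0008,0,0,0,0,0,0.6],[0.0008,0,0,0,0,0,0.55],[0.0008,0,0,0,0,0,0.55],[-0.02,0,0,0,0,0,0.55],[-0.05,0,0,0,0,0,0.55],[-0.09,0,0,0,0,0,0.55],[-0.12,0.02,0,0,0,0,0.4],[-0.12,0.06,0,0,0,0,0.3],[-0.12,0.1,0,0,0,0,0.3],[-0.12,0.14,0,0,0,0,0.3],[-0.12,0.18,0,0,0,0,0.3],[-0.12,0.2,0,0,0,0,0.3],[-0.12,0.2,0,0,0,0,0.3]]]'

```text
clock: 33.9
tool_pos: [0.6138, 0.2004, 0.1294]
tool_rot: [0.151, 0.691, 0.15, -0.691]
contact_force: [0.0, 0.2, 0.3]
opening: 0.0638
```

```bash
python3 - <<'E'
from h import *
survey("s18")
plan([(.5465,-.1765,.13,-65.3)])
E
```

```text
side [404. 169.] 1486 z 0.081 fit [ 0.4658 -0.3502] r 0.0148
side [364. 212.] 289 z 0.057 fit [ 0.5481 -0.1755] r 0.0088
side [336. 241.] 245 z 0.145 fit [0.6079 0.0489] r 0.0297
side [257. 260.] 672 z 0.036 fit [ 0.7426 -0.0132] r 0.0275
side [311. 317.] 145 z 0.170 fit [0.6053 0.2222] r 0.0203
side [365. 435.] 1329 z 0.032 fit [0.5173 0.345 ] r 0.0603
side [351. 473.] 265 z 0.063 fit [0.5312 0.3843] r 0.0077
top [347. 174.] 648 z 0.037 fit [ 0.7413 -0.0164] r 0.0273
top [314. 230.] 1076 z 0.145 fit [0.605 0.047] r 0.0293
top [171. 251.] 166 z 0.033 fit [0.5121 0.3393] r 0.0665
top [424. 266.] 196 z 0.059 fit [ 0.5449 -0.1776] r 0.0077
top [514. 306.] 2244 z 0.082 fit [ 0.4624 -0.3531] r 0.0138
t 34.0 pos [0.6126 0.203  0.1294] jaw -65.3 tilt 0.02 open 0.0638 F [ 0.6 -1.6 -0.6] q1,q6 [0.23 1.37]
(0.5465, -0.1765, 0.13, -65.3) -> [-0.0007  0.3172  0.2186] [-0.  0.  0.]
```

View pics/s18top.png

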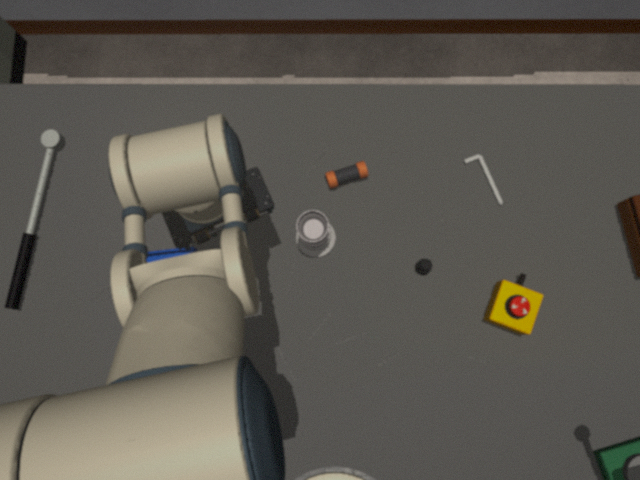

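The adapter stands in the tray at (0.531, 0.384) with its top at 0.063. The stack, mallet at (347,174) and key at (485,175) are unchanged. For the second adapter at (424,266) I travel high over the stack.

Call:
play_rows --series '[[[-0.04,0,0,0,0,0,0.3],[-0.08,0,0.02,0,0,0,0.3],[-0.1,0.03,0.05,0,0,0,0.3],[-0.1,0.065,0.08,0,0,0,0.3],[-0.1,0.1,0.11,0,0,0,0.3],[-0.1,0.135,0.14,0,0,0,0.3],[-0.1,0.17,0.165,0,0,0,0.3],[-0.1,0.21,0.19,0,0,0,0.3],[-0.08,0.25,0.21,0,0,0,0.3],[-0.04,0.29,0.2185,0,0,0,0.3],[0,0.317,0.2185,0,0,0,0.3],[0.04,0.317,0.2185,0,0,0,0.3],[0.05,0.317,0.2185,0,0,0,0.3],[0.05,0.317,0.2185,0,0,0,0.3],[0.05,0.317,0.2185,0,0,0,0.3],[0.05,0.317,0.2185,0,0,0,0.3]]]'

```text
clock: 35.6
tool_pos: [0.5482, -0.176, 0.0816]
tool_rot: [0.153, 0.692, 0.151, -0.69]
contact_force: [0.8, 0.8, 0.4]
opening: 0.064
```

```bash
python3 - <<'E'
from h import *
plan([(.5465,-.1765,.004,-65.3)])
survey("s19")
E
```

```text
t 35.6 pos [ 0.5482 -0.176   0.0816] jaw -65.2 tilt 0.18 open 0.0640 F [0.8 0.8 0.4] q1,q6 [-0.41  0.72]
(0.5465, -0.1765, 0.004, -65.3) -> [ 0.0776 -0.0004  0.0019] [ 0.1 -0.1 -0.1]
side [392. 173.] 1727 z 0.158 fit [ 0.5496 -0.1724] r 0.0424
side [364. 212.] 289 z 0.057 fit [ 0.5482 -0.1757] r 0.0086
side [323. 262.] 2558 z 0.144 fit [0.6074 0.0489] r 0.0294
side [257. 260.] 666 z 0.037 fit [ 0.7422 -0.0133] r 0.0274
side [365. 435.] 1329 z 0.032 fit [0.5174 0.345 ] r 0.0603
side [351. 473.] 265 z 0.063 fit [0.5312 0.3844] r 0.0077
top [347. 174.] 648 z 0.037 fit [ 0.7411 -0.0162] r 0.0269
top [314. 230.] 1079 z 0.144 fit [0.605 0.047] r 0.0293
top [159. 274.] 769 z 0.033 fit [0.5154 0.3593] r 0.0677
top [152. 271.] 240 z 0.063 fit [0.5288 0.3837] r 0.0081
top [524. 306.] 1286 z 0.083 fit [ 0.4627 -0.3537] r 0.0137
```

View pics/s19side.png

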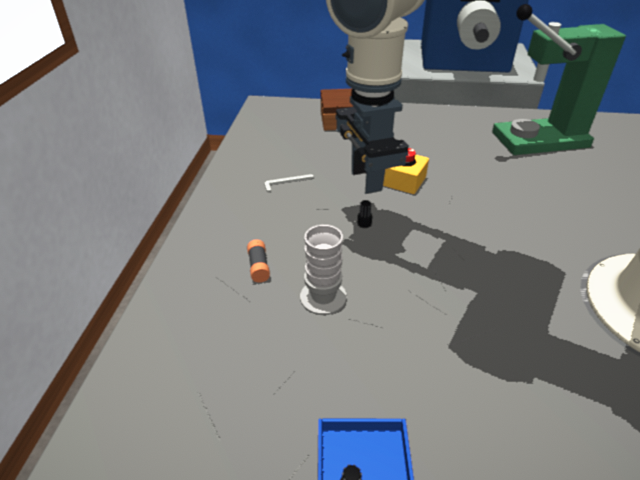

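The gripper hovers over the second adapter at (365,213), and the first stands in the tray at (351,473). I descend, grip and lift.

Call:
play_rows --series '[[[0.03,0,0.002,0,0,0,0.3],[0.06,0,0.002,0,0,0,0.3],[0.075,0,0.002,0,0,0,0.3],[0.0775,0,0.002,0,0,0,0.3],[0.0775,0,0.002,0,0,0,0.3],[0.0775,0,0.002,0,0,0,1],[0.0775,0,0.002,0,0,0,1],[0.0775,0,0.002,0,0,0,1],[0.0775,0,0.002,0,0,0,1],[0.0775,0,0.002,0,0,0,1],[0.0775,0,0.002,0,0,0,1],[0.0775,0,0.002,0,0,0,1],[0.04,0,0.002,0,0,0,1],[0.0,0,0.002,0,0,0,1],[-0.04,0,0.002,0,0,0,1],[-0.08,0,0.002,0,0,0,1],[-0.12,0,0.002,0,0,0,1],[-0.12,0,0.002,0,0,0,1]]]'

```text
clock: 37.5
tool_pos: [0.5475, -0.1781, 0.2045]
tool_rot: [0.153, 0.693, 0.15, -0.688]
contact_force: [0.3, -0.0, -2.8]
opening: 0.0205
```

```bash
python3 - <<'E'
from h import *
plan([(.5465,-.1765,.2,-65.3),(.46,.1,.2,-65.3),(.495,.325,.2,-65.3)])
c=shot("side","side20")
E
```

```text
t 37.5 pos [ 0.5475 -0.1781  0.2045] jaw -65.3 tilt 0.46 open 0.0205 F [ 0.3 -0.  -2.8] q1,q6 [-0.42  0.72]
(0.5465, -0.1765, 0.2, -65.3) -> [ 0.0045 -0.0019  0.0002] [ 0.  -0.3 -0.3]
(0.46, 0.1, 0.2, -65.3) -> [ 0.0029 -0.2892 -0.0369] [ 0.  -0.3 -0.3]
(0.495, 0.325, 0.2, -65.3) -> [ 0.0025 -0.4789 -0.1629] [ 0.  -0.3 -0.3]
```

View pics/side20.png

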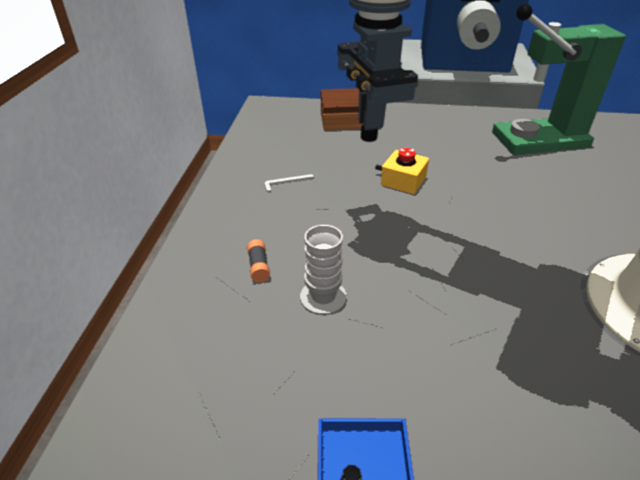

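The second adapter is held at (370,132). I carry it around the stack to the tray.

Call:
play_rows --series '[[[0,-0.041,-0.005,0,0,0,1],[0,-0.082,-0.011,0,0,0,1],[0,-0.123,-0.016,0,0,0,1],[0,-0.164,-0.021,0,0,0,1],[0,-0.206,-0.027,0,0,0,1],[0,-0.248,-0.032,0,0,0,1],[0,-0.289,-0.037,0,0,0,1],[0,-0.323,-0.06,0,0,0,1],[0,-0.36,-0.085,0,0,0,1],[0,-0.4,-0.11,0,0,0,1],[0,-0.435,-0.133,0,0,0,1],[0.02,-0.465,-0.153,0,0,0,1],[0.06,-0.479,-0.163,0,0,0,1],[0.1,-0.479,-0.163,0,0,0,1],[0.12,-0.479,-0.163,0,0,0,1],[0.12,-0.479,-0.163,0,0,0,1],[0.12,-0.479,-0.163,0,0,0,1],[0.12,-0.479,-0.163,0,0,0,1]]]'

```text
clock: 39.35
tool_pos: [0.4933, 0.3263, 0.0804]
tool_rot: [0.151, 0.691, 0.152, -0.69]
contact_force: [0.0, 0.1, -1.2]
opening: 0.0203
```

```bash
python3 - <<'E'
from h import *
plan([(.495,.325,.0095,-65.3)])
c=shot("side");cv2.imwrite("pics/c21.png",cv2.resize(c["color"][300:480,250:500][:,:,::-1],None,fx=2.6,fy=2.6))
E
```

```text
t 39.4 pos [0.4933 0.3263 0.0804] jaw -65.3 tilt 0.09 open 0.0203 F [ 0.   0.1 -1.2] q1,q6 [0.48 1.62]
(0.495, 0.325, 0.0095, -65.3) -> [ 0.0709  0.0019 -0.0009] [ 0.  -0.1  0. ]
```

View pics/c21.png

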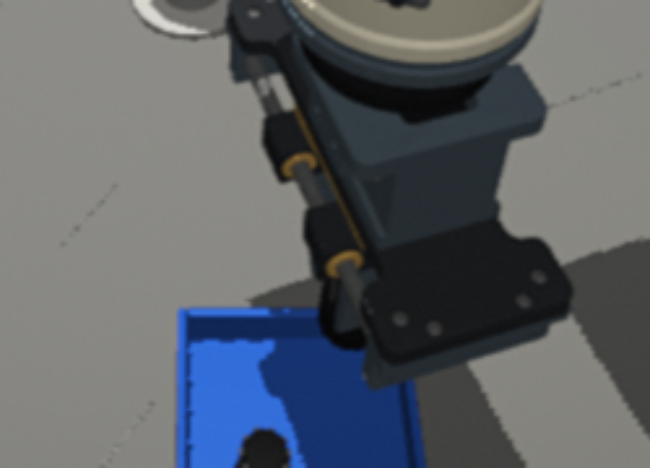

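The held adapter, at crop (345,335), is over the free corner of the tray, clear of the first adapter at (263,445). Lower and release.

Call:
play_rows --series '[[[0.03,0.002,-0.001,0,0,0,1],[0.05,0.002,-0.001,0,0,0,1],[0.063,0.002,-0.001,0,0,0,1],[0.068,0.002,-0.001,0,0,0,1],[0.071,0.002,-0.001,0,0,0,1],[0.071,0.002,-0.001,0,0,0,1],[0.071,0.002,-0.001,0,0,0,1]]]'

```text
clock: 40.1
tool_pos: [0.4949, 0.325, 0.0092]
tool_rot: [0.151, 0.691, 0.152, -0.69]
contact_force: [-0.2, -0.2, -1.2]
opening: 0.0202
```

Call:
play_rows --series '[[[0.0005,0,0,0,0,0,1],[0.0005,0,0,0,0,0,0.75],[0.0005,0,0,0,0,0,0.6],[0.0005,0,0,0,0,0,0.55],[0.0005,0,0,0,0,0,0.55],[-0.02,0,0,0,0,0,0.55],[-0.05,0,0,0,0,0,0.55],[-0.09,0,0,0,0,0,0.55],[-0.13,0,0,0,0,0,0.4],[-0.17,0,0,0,0,0,0.3],[-0.19,0,0,0,0,0,0.3],[-0.19,0,0,0,0,0,0.3]]]'

```text
clock: 41.3
tool_pos: [0.4959, 0.3255, 0.2017]
tool_rot: [0.151, 0.693, 0.152, -0.689]
contact_force: [-0.8, -0.0, -0.7]
opening: 0.0636
```

```bash
python3 - <<'E'
from h import *
plan([(.43,.1,.2,-65.3),(.464,-.352,.2,-65.3),(.464,-.352,.12,-65.3)])
E
```

```text
t 41.3 pos [0.4959 0.3255 0.2017] jaw -65.3 tilt 0.32 open 0.0636 F [-0.8 -0.  -0.7] q1,q6 [0.48 1.62]
(0.43, 0.1, 0.2, -65.3) -> [0.0008 0.1772 0.1542] [ 0.  -0.3  0. ]
(0.464, -0.352, 0.2, -65.3) -> [-2.000e-04  6.020e-01  3.126e-01] [ 0.  -0.3  0. ]
(0.464, -0.352, 0.12, -65.3) -> [0.0798 0.602  0.313 ] [ 0.  -0.3  0. ]
```

Call:
play_rows --series '[[[0,0.036,0.031,0,0,0,0.3],[0,0.071,0.062,0,0,0,0.3],[0,0.106,0.093,0,0,0,0.3],[0,0.142,0.123,0,0,0,0.3],[0,0.177,0.154,0,0,0,0.3],[0,0.22,0.17,0,0,0,0.3],[0,0.262,0.186,0,0,0,0.3],[0,0.305,0.202,0,0,0,0.3],[0,0.347,0.218,0,0,0,0.3],[0,0.39,0.234,0,0,0,0.3],[0,0.432,0.25,0,0,0,0.3],[0,0.475,0.265,0,0,0,0.3],[0,0.517,0.281,0,0,0,0.3],[0,0.56,0.297,0,0,0,0.3],[0.02,0.59,0.308,0,0,0,0.3],[0.05,0.602,0.313,0,0,0,0.3],[0.08,0.602,0.313,0,0,0,0.3],[0.08,0.602,0.313,0,0,0,0.3],[0.08,0.602,0.313,0,0,0,0.3]]]'

```text
clock: 43.2
tool_pos: [0.4618, -0.3526, 0.1183]
tool_rot: [-0.151, -0.69, -0.152, 0.691]
contact_force: [0.1, 0.3, 0.6]
opening: 0.0639
```

```bash
python3 - <<'E'
from h import *
plan([(.464,-.352,.041,-65.3)])
survey("s22")
E
```

```text
t 43.2 pos [ 0.4618 -0.3526  0.1183] jaw -65.3 tilt 0.09 open 0.0639 F [0.1 0.3 0.6] q1,q6 [-0.75  0.38]
(0.464, -0.352, 0.041, -65.3) -> [ 0.0773  0.0005 -0.0023] [0.  0.  0.1]
side [404. 115.] 166 z 0.169 fit [ 0.4813 -0.3891] r 0.0128
side [419. 129.] 164 z 0.169 fit [ 0.4509 -0.3226] r 0.0145
side [404. 169.] 1489 z 0.081 fit [ 0.4658 -0.3505] r 0.0145
side [323. 262.] 2557 z 0.144 fit [0.6074 0.049 ] r 0.0292
side [257. 260.] 666 z 0.036 fit [ 0.7428 -0.0133] r 0.0276
side [370. 438.] 1982 z 0.062 fit [0.4969 0.3261] r 0.0083
side [351. 473.] 264 z 0.063 fit [0.5312 0.3844] r 0.0076
top [347. 174.] 647 z 0.038 fit [ 0.7394 -0.0175] r 0.0278
top [314. 230.] 1078 z 0.145 fit [0.605 0.047] r 0.0293
top [164. 278.] 901 z 0.034 fit [0.5139 0.3568] r 0.0691
top [152. 271.] 244 z 0.063 fit [0.5292 0.3839] r 0.0079
top [503. 297.] 700 z 0.058 fit [ 0.4655 -0.3427] r 0.0369
top [180. 288.] 237 z 0.064 fit [0.495  0.3244] r 0.0079
```

View pics/s22side.png

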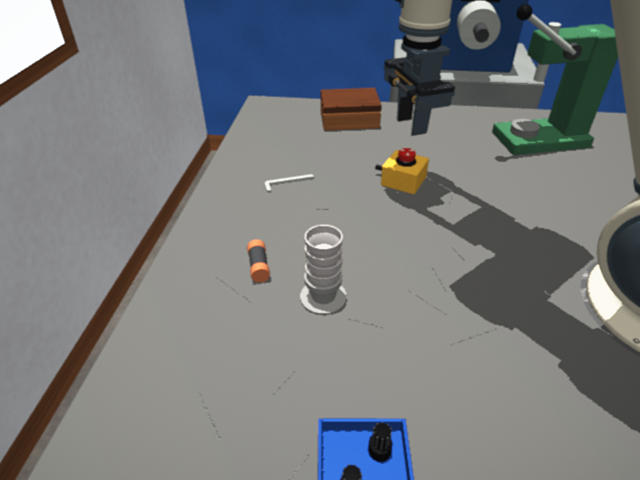

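View pics/s22top.png

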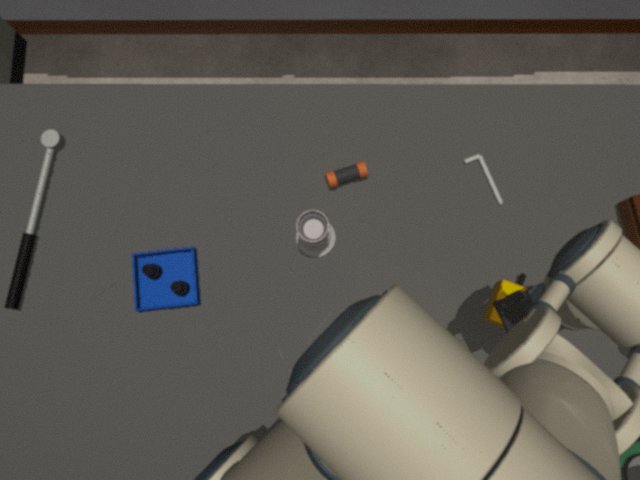

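Both adapters stand in the tray, at top-view pixels (152,271) and (180,288). The four-cup stack is at (314,230), the bystanders are unmoved, and the stop is latched (0.081). Now I lower around the head.

Call:
play_rows --series '[[[0.03,0.0005,-0.002,0,0,0,0.3],[0.055,0.0005,-0.002,0,0,0,0.3],[0.07,0.0005,-0.002,0,0,0,0.3],[0.0765,0.0005,-0.002,0,0,0,0.3],[0.0765,0.0005,-0.002,0,0,0,0.3],[0.0765,0.0005,-0.002,0,0,0,0.3],[0.0765,0.0005,-0.002,0,0,0,0.5],[0.0765,0.0005,-0.002,0,0,0,0.55],[0.0765,0.0005,-0.002,0,0,0,1],[0.0765,0.0005,-0.002,0,0,0,1],[0.0765,0.0005,-0.002,0,0,0,1],[0.0765,0.0005,-0.002,0,0,0,1]]]' --squeeze 15

```text
clock: 44.5
tool_pos: [0.4644, -0.3532, 0.0423]
tool_rot: [0.152, 0.691, 0.151, -0.69]
contact_force: [0.1, -1.9, 6.2]
opening: 0.0394
```

```bash
python3 - <<'E'
from h import *
plan([])
print(read_state()["torque"])
c=shot("side");cv2.imwrite("pics/c23.png",cv2.resize(c["color"][70:210,340:470][:,:,::-1],None,fx=4,fy=4))
E
```

```text
t 44.5 pos [ 0.4644 -0.3532  0.0423] jaw -65.3 tilt 0.07 open 0.0394 F [ 0.1 -1.9  6.2] q1,q6 [-0.75  0.39]
[-0.43743507 -0.05580141  0.01947809]
```

View pics/c23.png

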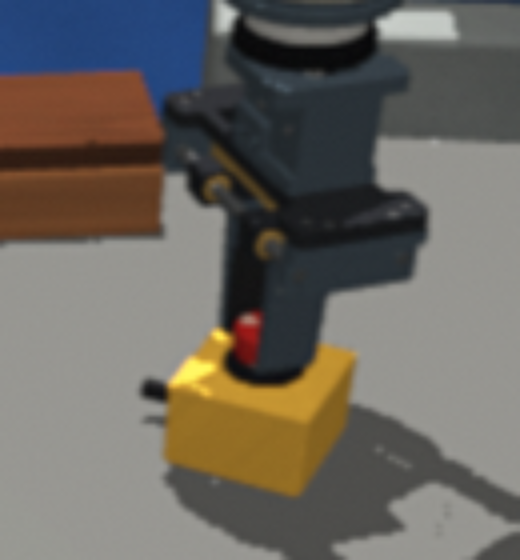

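The head at crop (250,340) is between the fingers (opening 39.4 mm). I twist clockwise in steps.

Call:
play_rows --series '[[[0,0,0,5,0,0,1],[0,0,0,10,0,0,1],[0,0,0,15,0,0,1],[0,0,0,20,0,0,1],[0,0,0,25,0,0,1],[0,0,0,30,0,0,1],[0,0,0,35,0,0,1],[0,0,0,38,0,0,1],[0,0,0,38,0,0,1],[0,0,0,38,0,0,1],[0,0,0,38,0,0,1]]]'

```text
clock: 45.65
tool_pos: [0.4648, -0.3536, 0.0431]
tool_rot: [-0.081, 0.703, -0.082, -0.702]
contact_force: [-1.3, -2.4, 19.1]
opening: 0.0393
```

```bash
python3 - <<'E'
from h import *
plan([])
print(read_state()["torque"])
c=shot("side");cv2.imwrite("pics/c24.png",cv2.resize(c["color"][70:210,340:470][:,:,::-1],None,fx=4,fy=4))
E
```

```text
t 45.6 pos [ 0.4648 -0.3536  0.0431] jaw -103.2 tilt 0.15 open 0.0393 F [-1.3 -2.4 19.1] q1,q6 [-0.75  1.05]
[-0.28651555  0.49811346  0.2002664 ]
```

View pics/c24.png

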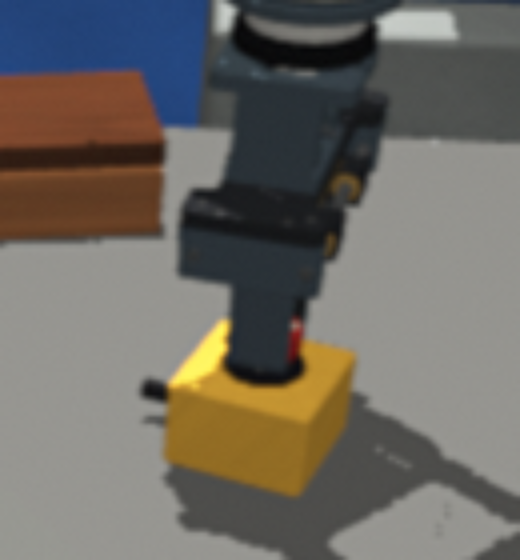

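The tool feels a 19 N upward push from the cam, and my firm grip is holding the head down. I'll follow it upward just enough to relieve that push, without pulling.

Call:
play_rows --series '[[[-0.001,0,0,0,0,0,1],[-0.002,0,0,0,0,0,1],[-0.003,0,0,0,0,0,1],[-0.003,0,0,0,0,0,1]]]'

```text
clock: 46.1
tool_pos: [0.4647, -0.3535, 0.0456]
tool_rot: [-0.081, 0.703, -0.082, -0.702]
contact_force: [0.4, -3.4, 6.5]
opening: 0.0393
```

Call:
play_rows --series '[[[-0.001,0,0,0,0,0,1],[-0.0015,0,0,0,0,0,1],[-0.0015,0,0,0,0,0,1]]]'

```text
clock: 46.4
tool_pos: [0.4646, -0.3535, 0.0467]
tool_rot: [-0.081, 0.703, -0.082, -0.702]
contact_force: [1.4, -6.2, 1.6]
opening: 0.0392
```

```bash
python3 - <<'E'
from h import *
plan([])
print(read_state()["torque"])
c=shot("side");W=cloud(c)
m=(abs(W[...,0]-.464)<.03)&(abs(W[...,1]+.352)<.03)&(W[...,2]>.05)&(W[...,2]<.12)&(c["color"][...,0]>2*c["color"][...,1].astype(int))
print(m.sum(),np.percentile(W[m][:,2],[2,50,98]))
E
```

```text
t 46.4 pos [ 0.4646 -0.3535  0.0467] jaw -103.3 tilt 0.10 open 0.0392 F [ 1.4 -6.2  1.6] q1,q6 [-0.75  1.05]
[-1.16138526 -0.22407412  0.05859279]
21 [0.07222111 0.08094332 0.08727915]
```

The head now shows its top at about 0.087, so it has risen. I loosen the grip and look.

Call:
play_rows --series '[[[0,0,0,0,0,0,0.5],[0,0,0,0,0,0,0.4],[0,0,0,0,0,0,0.3],[0,0,0,0,0,0,0.3],[-0.02,0,0,0,0,0,0.3],[-0.05,0,0,0,0,0,0.3],[-0.08,0,0,0,0,0,0.3],[-0.08,0,0,0,0,0,0.3]]]'

```text
clock: 47.25
tool_pos: [0.4657, -0.354, 0.13]
tool_rot: [-0.08, 0.704, -0.083, -0.701]
contact_force: [-0.4, 0.8, -0.9]
opening: 0.064
```

```bash
python3 - <<'E'
from h import *
plan([(.464,-.352,.049,-65.3)])
survey("s25")
E
```

```text
t 47.2 pos [ 0.4657 -0.354   0.13  ] jaw -103.3 tilt 0.32 open 0.0640 F [-0.4  0.8 -0.9] q1,q6 [-0.75  1.05]
(0.464, -0.352, 0.049, -65.3) -> [ 0.081  -0.0018  0.0025] [-38.   -0.2  -0.2]
side [406. 126.] 98 z 0.169 fit [ 0.4761 -0.3116] r 0.0107
side [404. 168.] 1549 z 0.089 fit [ 0.4658 -0.3506] r 0.0148
side [323. 262.] 2561 z 0.144 fit [0.6075 0.0489] r 0.0294
side [257. 260.] 669 z 0.036 fit [ 0.7422 -0.0137] r 0.0274
side [370. 438.] 1977 z 0.062 fit [0.4969 0.3262] r 0.0083
side [351. 473.] 265 z 0.063 fit [0.5312 0.3844] r 0.0077
top [347. 174.] 647 z 0.037 fit [ 0.737  -0.0181] r 0.0278
top [314. 230.] 1078 z 0.145 fit [0.6051 0.047 ] r 0.0293
top [164. 278.] 903 z 0.033 fit [0.514  0.3568] r 0.0693
top [152. 271.] 242 z 0.064 fit [0.5288 0.3833] r 0.0080
top [180. 288.] 234 z 0.063 fit [0.4951 0.3242] r 0.0080
top [500. 313.] 590 z 0.059 fit [ 0.4501 -0.3306] r 0.0204
```

View pics/s25side.png

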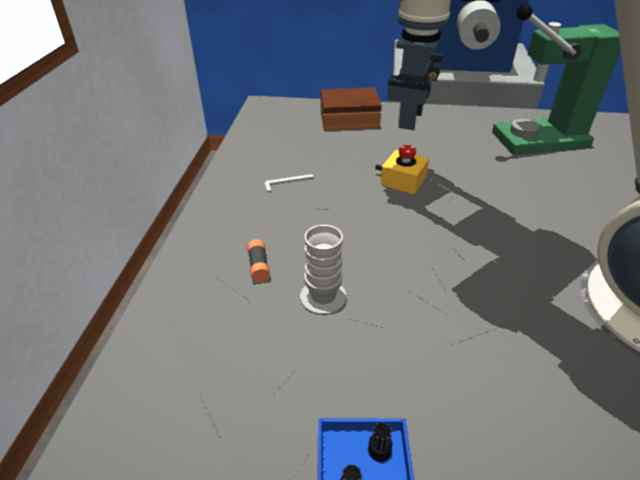

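The stop is up: its top is back at 0.089 and the red head is at (407,152). The stack, adapters and bystanders are unchanged. I back off a little, settle and hand in.

Call:
play_rows --series '[[[-0.03,0,0,0,0,0,0.3],[-0.05,0,0,0,0,0,0.3],[-0.05,0,0,0,0,0,0.3],[-0.05,0,0,0,0,0,0.3],[-0.05,0,0,0,0,0,0.3],[-0.05,0,0,0,0,0,0.3],[-0.05,0,0,0,0,0,0.3]]]'

```text
clock: 48.05
tool_pos: [0.4638, -0.3523, 0.1756]
tool_rot: [0.082, -0.702, 0.081, 0.703]
contact_force: [-0.3, 0.1, 0.5]
opening: 0.0638
```

```bash
python3 - <<'E'
from h import *
plan([])
survey()
print(hand_in())
E
```

```text
t 48.0 pos [ 0.4638 -0.3523  0.1756] jaw -103.3 tilt 0.08 open 0.0638 F [-0.3  0.1  0.5] q1,q6 [-0.75  1.05]
side [404. 168.] 1543 z 0.089 fit [ 0.4657 -0.3505] r 0.0146
side [323. 262.] 2559 z 0.144 fit [0.6075 0.0489] r 0.0294
side [257. 260.] 664 z 0.036 fit [ 0.742  -0.0137] r 0.0274
side [370. 438.] 1979 z 0.062 fit [0.4969 0.3263] r 0.0084
side [351. 473.] 262 z 0.063 fit [0.5312 0.3844] r 0.0077
top [347. 174.] 644 z 0.037 fit [ 0.7402 -0.0164] r 0.0276
top [314. 230.] 1080 z 0.144 fit [0.6051 0.0471] r 0.0293
top [164. 278.] 911 z 0.033 fit [0.5144 0.3564] r 0.0691
top [152. 271.] 244 z 0.063 fit [0.5289 0.3842] r 0.0081
top [180. 288.] 234 z 0.064 fit [0.4949 0.3239] r 0.0077
top [504. 310.] 993 z 0.065 fit [ 0.475  -0.3469] r 0.0320
the job is handed in; nothing more can be done
None
```

The job is done and handed in at about 48 s. I latched the stop, nested all four cups in the gray nest, stood both adapters in the blue tray, and twisted the stop head about 38° clockwise until it popped up.

**Last checks**
- **Stop:** the head's top is back at z = 0.089 m, which is the up position. It read 0.081 m while latched.
- **Stack:** its top is at 0.144 m, as expected for four seated cups, and the top cup is centred on the nest within about 1 mm.
- **Adapters:** both stand inside the tray, at about (0.530, 0.384) and (0.496, 0.325).
- **Bystanders:** the mallet head measured within 1–2 mm of its start. The hex key looked unmoved in the pictures, but I did not measure it.
- **Robot:** the gripper is clear of everything, with close to zero force.

**What disagreed or went wrong**
- The finger tips really end about 25 mm above the reported TCP. My first press therefore missed the button, and I corrected every height for this afterwards.
- One cup was knocked about 3 cm aside during the run, so I measured it again before picking it up.
- I could not read the head's twist angle directly. It popped up after the 38° (0.66 rad) turn. I raised the gripper about 4 mm to follow it, and the force readings stayed upward throughout, so I was not pulling it up.

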